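Trace the bracket weld seams, hang up the stylus, tray the brackets

ROBOT

A 6-joint arm with a two-finger parallel gripper is mounted at the origin on the work surface; the furniture and walls round the work are solid. World frame = base frame: x ahead of the robot, y to its left, z up, the work surface at z = 0. Lengths are in m, angles in degrees, forces in N, time in s.
With the tool pointing down it reaches from about 0.3 to 0.75 m from the base axis. Payload 8.5 kg.
Tool frame: the origin (TCP) lies between the finger pads; the fingertips stand 25 mm ahead of it and the grasp point (between the pads) lies 6 mm ahead of it; x points along the fingers, y is the direction in which the jaws open and shut, and the axes are right-handed (so a half turn about x gives the same grasp; the last joint's range is limited). The gripper opens to 85 mm and grips with 20 to 120 N. Pads are 22 mm wide; open, the fingers measure 114 mm over their backs; the gripper's body (76 mm by 85 mm) begins 54 mm behind the grasp point. The pads swing forward as they close: fully open they stand 13 mm farther back than shut.
Start: joints at [64.842, 21.807, 74.336, -0, 83.858, -12.336], TCP at [0.122, 0.536, 0.256] pointing down, gripper open.
Joint ranges: [-178.18, 178.18], [-50.72, 133.34], [12.68, 142.11], [-81.47, 261.47], [9.98, 163.14], [-165.26, 165.26]. Speed limits (degrees/s): [136.94, 136.94, 180, 180, 180, 180].

INTERFACE

Orientations are given as a 3x3 rotation matrix whose columns are the frame's x, y, z axes.
In Python, from rig import sensors, get_image, workorder gives the robot as it stands.
- The arm moves only by the tool arm_command, never from a script. Its argument "plan" is a list that holds one entry, the list of rows, each a list of 6 numbers: the shift along the tool's x, y, z in units of 25 mm (1.0 is 25 mm), then the turn, a rotation vector about the tool's x, y, z in units of 6 degrees (1.0 is 6 degrees). In form: [[[dx, dy, dz, ax, ay, az], ...]]. A call has 1 to 10 rows; each row is the pose to reach, as a shift and turn from the pose commanded when the call began, along the tool's axes at that moment; what a row does not reach only later rows make up. A row lasts 1/10 s, in which the tool goes at most 50 mm and 8.59 degrees, less where a joint would pass 70% of its speed; a pose out of reach is approached as far as the arm can. A call with a gripper value outside its range is refused whole. "jaw" is the closure, from 0 (fully open) to 1 (shut), set as the call begins (left out, the last holds). The fingers move at their own pace and stop on an object; "newtons" is the grip in N (left out, the last holds). Time passes only in rows, so rows that repeat a pose let the fingers close. It gives the time, the measured TCP pose, the force and the opening at its end, in the units of the state.
- sensors.observe(): the state, without advancing time (a new reading comes with each control period).
- get_image(name): name is "side" or "top" or "wrist"; returns a dict with "img" (480x640x3 uint8, red, green, blue), "fx", "fy", "cx", "cy" (pixels), "T" (4x4, takes a point from camera to world coordinates). Camera axes: x right, y up, looking along -z (the intrinsics and any distortion apply to the point x, -y, -z); pixel columns grow to the right and rows downward; lengths in m; the calibration is good to about 2 mm. A picture is of the moment at which its call begins. There is no depth.
- workorder.close_job(): hands the job in, once; it reports no verdict.
The state is a dict: "time_s": time; "q": joint angles; "qvel": joint speeds; "joint_efforts": joint torques, N m; "position": TCP position; "tool_rot": TCP orientation; "ft_force": force on the tool from outside, world axes, zero at the start; "wrist_torque": the same for the moment, N m; "grip_width": finger opening in m.
Only numpy, scipy, OpenCV 4.12 (cv2) and the standard library are available. Lean on these libraries where they do the work, as an engineer would, in place of code of your own. Each camera call takes 0.05 s, during which the arm holds its last target. There are 200 camera calls.

TASK

Take the orange seam stylus off its hook by its flat head and trace the bright L-shaped weld seam of every bracket that is there, blue first, then yellow, then red: set the spring point down gently at the free end of the long leg, slide it slowly (about 3 cm/s) along the seam round the corner to the end of the short leg without lifting it or leaving the seam, and only lift it there. Then hang the stylus back on the hook rod beside the mirror without dislodging the mirror, and only after that lift the brackets by their handles and set them upright, flat and side by side in the aluminium tray. Leave the tape roll and the rubber stopper alone.

Things in the scene. Friction and masses are not known exactly. Their poses are not given: they have to be found in the camera images.
- stylus_grip (a point): Seam stylus, 174 mm tall, 0.15 kg: orange flat hanger head, aluminium barrel below it, spring-loaded steel point at the bottom. This point is the middle of the solid tab at the head's top (44 mm wide along y, 8 mm thick along x, reaching 19 mm above and 21 mm below the point). z up along the stylus. It starts hanging on the hook rod, next to the rod's free end.
- stylus_tip (a point): The very point of the stylus: round-ended steel pin, 8 mm in diameter, that springs up into the barrel by up to 12 mm when pressed (1.2 N to start moving, about 3 N fully in). On the stylus axis, 155 mm below stylus_grip when extended.
- mirror_grip (a point): The inspection mirror (round black mirror 44 mm, same hanger head as the stylus but black) that already hangs on the rod, 65 mm nearer the post than the stylus. This point is in the middle of its tab; it must stay hanging there.
- hook_free (a point): Top of the fixed steel hook rod (8 mm thick, level, axis 182 mm above the bench) at its free place, where the stylus belongs. x runs along the rod towards the post (16 mm thick, no higher than the rod, 115 mm from here; foot plate 170x80x12 mm). The free end, past which things are hung and taken off, is 39 mm along -x; it turns up to 12 mm above the rod's axis.
- tray: Flat aluminium tray, outside 272 (x) x 160 (y) x 24 mm high, walls and floor 6 mm thick, open above, 1.2 kg, loose, on a fixed grey shelf that bridges the tube rack (shelf top 135 mm above the bench, rim 8 mm high). Origin at the centre of its underside, x along its long side. Three brackets fit side by side in it, 80 mm apart along the tray's x, each with its own long side across the tray (along the tray's y).
- blue_handle (a point): The blue bracket, 0.5 kg, loose, standing on the mat (may be absent): foot plate 96 (x) x 66 (y) x 10 mm with an upright carrying handle in the middle: a bar along x, 50 mm long, 8 mm thick, from 50 to 72 mm above the underside, open below, on two posts. This point is the centre of the bar, 61 mm above the underside; x along the bar, z up.
- blue_start (a point): On the blue bracket's seam, at the height of the foot plate's top face (10 mm above the underside): free end of the long leg, where tracing begins (x -38, y -20 mm from the bracket's centre). The legs are straight between start, corner and end.
- blue_corner (a point): On the blue bracket's seam, at the height of the foot plate's top face (10 mm above the underside): corner of the L (x +38, y -20 mm from the bracket's centre). The legs are straight between start, corner and end.
- blue_end (a point): On the blue bracket's seam, at the height of the foot plate's top face (10 mm above the underside): end of the short leg, where tracing ends (x +38, y +20 mm from the bracket's centre). The legs are straight between start, corner and end.
- yellow_handle (a point): The yellow bracket, 0.5 kg, loose, standing on the mat (may be absent): foot plate 96 (x) x 66 (y) x 10 mm with an upright carrying handle in the middle: a bar along x, 50 mm long, 8 mm thick, from 50 to 72 mm above the underside, open below, on two posts. This point is the centre of the bar, 61 mm above the underside; x along the bar, z up.
- yellow_start (a point): On the yellow bracket's seam, at the height of the foot plate's top face (10 mm above the underside): free end of the long leg, where tracing begins (x -38, y -20 mm from the bracket's centre). The legs are straight between start, corner and end.
- yellow_corner (a point): On the yellow bracket's seam, at the height of the foot plate's top face (10 mm above the underside): corner of the L (x +38, y -20 mm from the bracket's centre). The legs are straight between start, corner and end.
- yellow_end (a point): On the yellow bracket's seam, at the height of the foot plate's top face (10 mm above the underside): end of the short leg, where tracing ends (x +38, y +20 mm from the bracket's centre). The legs are straight between start, corner and end.
- red_handle (a point): The red bracket, 0.5 kg, loose, standing on the mat (may be absent): foot plate 96 (x) x 66 (y) x 10 mm with an upright carrying handle in the middle: a bar along x, 50 mm long, 8 mm thick, from 50 to 72 mm above the underside, open below, on two posts. This point is the centre of the bar, 61 mm above the underside; x along the bar, z up.
- red_start (a point): On the red bracket's seam, at the height of the foot plate's top face (10 mm above the underside): free end of the long leg, where tracing begins (x -38, y -20 mm from the bracket's centre). The legs are straight between start, corner and end.
- red_corner (a point): On the red bracket's seam, at the height of the foot plate's top face (10 mm above the underside): corner of the L (x +38, y -20 mm from the bracket's centre). The legs are straight between start, corner and end.
- red_end (a point): On the red bracket's seam, at the height of the foot plate's top face (10 mm above the underside): end of the short leg, where tracing ends (x +38, y +20 mm from the bracket's centre). The legs are straight between start, corner and end.
- tape_roll: Bystander: roll of beige tape, 68 mm wide, 19 mm high; origin at the centre of its underside. Leave alone.
- stopper: Bystander: black rubber stopper, 43 mm wide, 32 mm high; origin at the centre of its underside. Leave alone.
- bracket_blue: The blue bracket's frame (the same object as blue_handle): origin at the centre of the foot plate's underside, x along the handle bar, z up. A bright weld seam, 7 mm wide, forms an L on the plate: long leg (76 mm) at y = -20 mm, short leg (40 mm) at x = +38 mm.
- bracket_yellow: The yellow bracket's frame (the same object as yellow_handle): origin at the centre of the foot plate's underside, x along the handle bar, z up. A bright weld seam, 7 mm wide, forms an L on the plate: long leg (76 mm) at y = -20 mm, short leg (40 mm) at x = +38 mm.
- bracket_red: The red bracket's frame (the same object as red_handle): origin at the centre of the foot plate's underside, x along the handle bar, z up. A bright weld seam, 7 mm wide, forms an L on the plate: long leg (76 mm) at y = -20 mm, short leg (40 mm) at x = +38 mm.
- stylus: The same stylus: origin on its axis at the extended point, 155 mm below stylus_grip, same axes. Under the tab is a window 34 mm wide (y) that the rod passes through along x: floor 67 mm, gabled top's apex 27 mm below stylus_grip. The gable centres itself on the rod; hanging, stylus_grip is 31 mm above the rod's axis. Barrel 14 mm thick.
Things that resemble listed ones, but are neither listed nor needed, are in the scene too. Several things have the shape of the bracket_yellow; the one meant has the colours described above.

How it is judged:
By the outcome, as a careful person would: the job done as asked, in the order asked, and still so for the second after the job is handed in, with the robot touching nothing.
Of bracket_blue, bracket_yellow, bracket_red only 2 to 3 are there at a start; the rules pass over those that are not, and their reading is None.
At some moment in a run one of tray may be knocked a few centimetres aside while the robot is not near it.
It also fails if it takes over 210 s, if anything falls off the work surface, if the arm or the gripper's body presses on something with over 40 N, if the wrist force passes 120 N, or if a joint passes its speed limit or range.

## Working session

There is one attempt and no reset: what is moved stays moved. The work goes in short steps, Python scripts to look and compute and a tool call to move; the robot and the scene stay as the last step left them, time stands still between calls to the robot, and variables do not carry over. Pictures are saved under pics/ and viewed, about 12 in all and at most 16, crops included, and the job is handed in when it is done.

Besides the shell and the picture viewer there is one more tool, called after ">>>" as name(argument=value, ...) on one line, values as JSON. arm_command: Moves the arm, as the interface text tells. Its arguments: {"type":"object","properties":{"plan":{"type":"array","items":{"type":"array","items":{"type":"array","items":{"type":"number"}}}},"jaw":{"type":"number"},"newtons":{"type":"number"}},"required":["plan"]}

```bash
mkdir -p pics; ls
python3 - <<'E'
from rig import sensors,get_image
import cv2,numpy as np
np.set_printoptions(precision=4,suppress=True)
for n in ["side","top","wrist"]:
    d=get_image(n); cv2.imwrite(f"pics/{n}0.png",d["img"][:,:,::-1]); print(n,{k:v for k,v in d.items() if k!='img'})
print(sensors.observe())
E
```

```text
pics
side {'fx': 488.66418411942027, 'fy': 488.66418411942027, 'cx': 317.4950704793984, 'cy': 240.78193087937655, 'T': array([[-0.9087,  0.1408, -0.3931,  0.0858],
       [-0.4175, -0.3241,  0.8489,  1.2951],
       [-0.0078,  0.9355,  0.3533,  0.5469],
       [ 0.    ,  0.    ,  0.    ,  1.    ]])}
top {'fx': 521.2490391433321, 'fy': 521.2490391433321, 'cx': 321.4127474449391, 'cy': 238.99973563772508, 'T': array([[-0.0065,  0.9922, -0.1244,  0.376 ],
       [-1.    , -0.0055,  0.0083,  0.3867],
       [ 0.0076,  0.1244,  0.9922,  1.4441],
       [ 0.    ,  0.    ,  0.    ,  1.    ]])}
wrist {'fx': 414.29486394918604, 'fy': 414.29486394918604, 'cx': 318.45673951202053, 'cy': 241.5123592596645, 'T': array([[ 0.222 , -0.9306, -0.291 ,  0.0464],
       [ 0.9751,  0.2116,  0.0671,  0.5535],
       [-0.0009, -0.2987,  0.9543,  0.373 ],
       [ 0.    ,  0.    ,  0.    ,  1.    ]])}
{'time_s': 0.15, 'q': array([ 64.8413,  21.8335,  74.3712,  -0.0002,  83.856 , -12.3354]), 'qvel': array([ 0.0479, -0.1438, -0.0638,  0.0658, -0.0191, -0.0222]), 'joint_efforts': array([  0.0025, -44.8632, -23.1345,  -0.0001,   0.0038,  -0.    ]), 'position': array([0.122 , 0.5361, 0.2559]), 'tool_rot': array([[-0.0004,  0.2219,  0.9751],
       [-0.001 ,  0.9751, -0.2219],
       [-1.    , -0.001 , -0.0002]]), 'ft_force': array([-0.2284,  0.5309, -0.7519]), 'wrist_torque': array([-0.0139, -0.029 ,  0.0084]), 'grip_width': 0.08552915020394922}
```

View pics/top0.png

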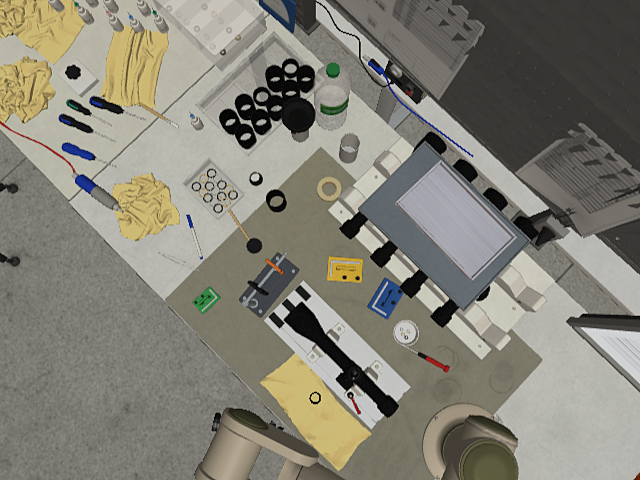

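View pics/side0.png

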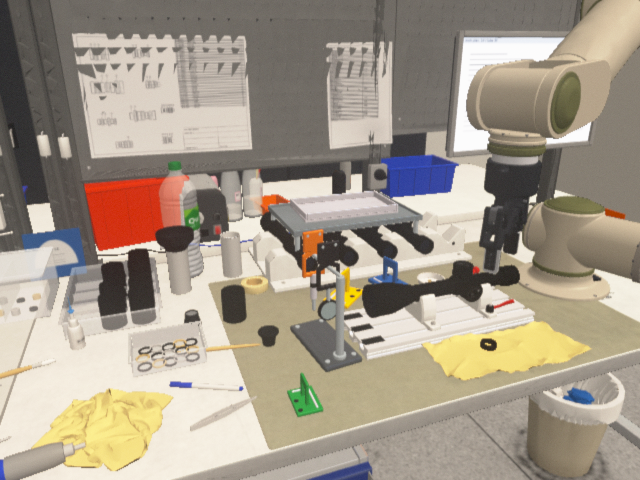

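Top view: the blue bracket is at about (386,298), yellow at (346,270), the hook stand and stylus at (270,280), the tray at (465,225), and a green decoy at (206,300). I see no red bracket. The side view agrees. Next I'll enlarge the crops.

Run:
```python
import cv2,numpy as np
t=cv2.imread("pics/top0.png"); s=cv2.imread("pics/side0.png")
cv2.imwrite("pics/a.png",cv2.resize(t[240:330,230:420],None,fx=4.2,fy=4.2,interpolation=cv2.INTER_CUBIC))
a=cv2.resize(s[180:380,270:470],None,fx=3,fy=3,interpolation=cv2.INTER_CUBIC)
cv2.imwrite("pics/b.png",a)
```

```text
(no output)
```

View pics/a.png

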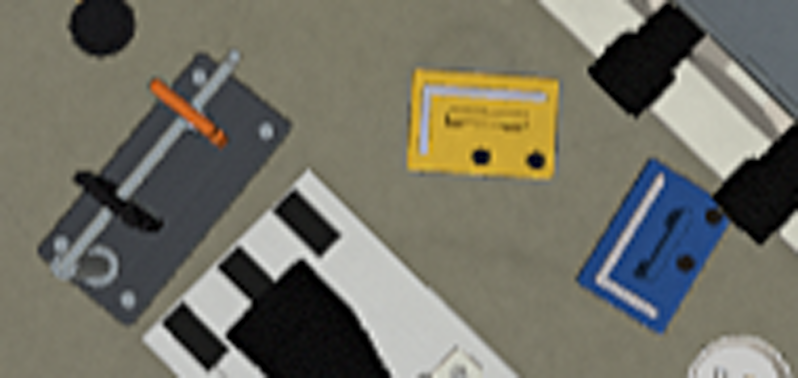

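View pics/b.png

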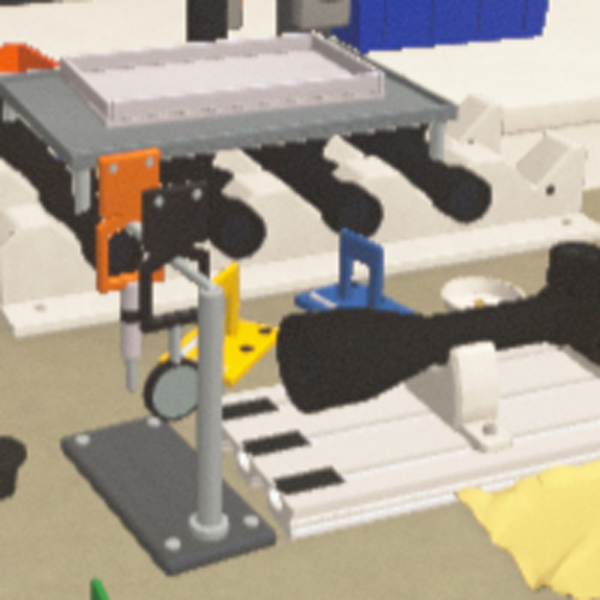

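View pics/wrist0.png

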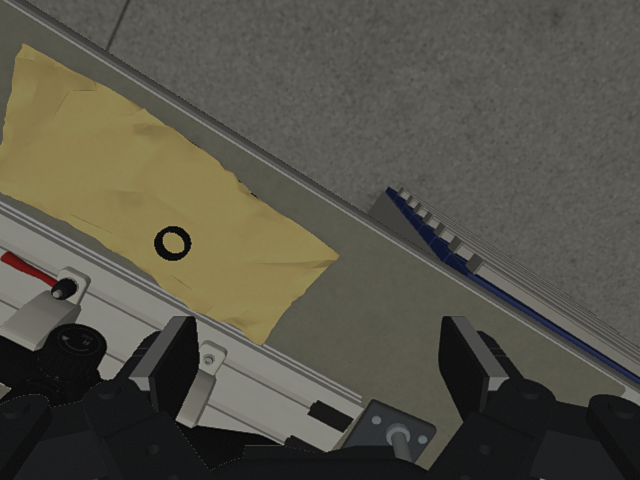

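Blue in crop a: start (660,177), corner (600,280), end (657,315). Yellow: start (545,98), corner (428,92), end (424,153). The stylus head runs (155,85)–(225,143), the rod end is at (235,55) and the post at (65,265). The wrist camera doesn't see the stylus yet.

```bash
cat > h.py <<'E'
import numpy as np,cv2
from scipy.spatial.transform import Rotation as R
from rig import sensors,get_image
np.set_printoptions(precision=4,suppress=True)
def snap(n,f):
    d=get_image(n); cv2.imwrite(f,np.ascontiguousarray(d["img"][:,:,::-1])); c={k:d[k] for k in('fx','fy','cx','cy','T')}; np.save(f+'.npy',c,allow_pickle=True); return c
def cam(f): return np.load(f+'.npy',allow_pickle=True).item()
def ray(c,uv):
    d=np.array([(uv[0]-c['cx'])/c['fx'],-(uv[1]-c['cy'])/c['fy'],-1.]); T=c['T']; v=T[:3,:3]@d; return T[:3,3],v/np.linalg.norm(v)
def plane(c,uv,z):
    o,v=ray(c,uv); return o+v*(z-o[2])/v[2]
def proj(c,p):
    T=c['T']; q=T[:3,:3].T@(np.array(p)-T[:3,3]); return np.array([c['cx']+c['fx']*q[0]/-q[2], c['cy']-c['fy']*q[1]/-q[2]])
def tri(obs):
    A=np.zeros((3,3));b=np.zeros(3)
    for c,uv in obs:
        o,v=ray(c,uv);P=np.eye(3)-np.outer(v,v);A+=P;b+=P@o
    p=np.linalg.solve(A,b); return p,[np.linalg.norm((np.eye(3)-np.outer(v,v))@(p-o)) for o,v in[ray(c,uv) for c,uv in obs]]
def down(yaw):  # tool x down, jaw axis y at yaw deg in world
    a=np.radians(yaw); y=np.array([np.cos(a),np.sin(a),0]); x=np.array([0,0,-1.]); return np.c_[x,y,np.cross(x,y)]
def fit(start,corner,end):
    """bracket centre and yaw from seam points (xy)"""
    m=np.array([[-.038,-.02],[.038,-.02],[.038,.02]]); w=np.array([start,corner,end])[:,:2]
    mc,wc=m.mean(0),w.mean(0); H=(m-mc).T@(w-wc); a=np.arctan2(H[0,1]-H[1,0],H[0,0]+H[1,1])
    Rm=np.array([[np.cos(a),-np.sin(a)],[np.sin(a),np.cos(a)]]); c=wc-Rm@mc
    return c,np.degrees(a),np.linalg.norm((m@Rm.T+c)-w,axis=1),(m@Rm.T+c)
def go(p,Rt,p0,R0):
    """row (units) from commanded pose p0,R0 to p,Rt"""
    return np.r_[R0.T@(np.array(p)-p0)/.025, R.from_matrix(R0.T@Rt).as_rotvec(degrees=True)/6]
E
python3 - <<'E'
from h import *
import rig
for n in('side','top','wrist'):
    d=get_image(n); np.save(f'pics/{n}0.png.npy',{k:d[k] for k in('fx','fy','cx','cy','T')},allow_pickle=True)
t,s=cam('pics/top0.png'),cam('pics/side0.png')
A=lambda u,v:(230+(u+.5)/4.2-.5,240+(v+.5)/4.2-.5)
B=lambda u,v:(270+(u+.5)/3-.5,180+(v+.5)/3-.5)
for n,pts in dict(blue=[(660,177),(600,280),(657,315)],yellow=[(545,98),(428,92),(424,153)]).items():
    print(n,fit(*[plane(t,A(*p),.01) for p in pts]))
print('head ends z.232',plane(t,A(155,85),.232),plane(t,A(225,143),.232))
print('rod end',plane(t,A(235,55),.19),'post',plane(t,A(65,265),.182))
print('tabtop tri',tri([(t,A(190,114)),(s,B(128,152))]))
print('rodend/post tri',tri([(t,A(65,265)),(s,B(208,290))]))
print('tip side at z?',[plane(s,B(131,390),z) for z in(.04,.058)])
print('tray corners',[plane(t,p,.159) for p in[(429,163),(515,232),(474,288),(398,207)]])
print('tube ends z.1',[plane(t,A(*p),.1) for p in[(635,117),(765,240),(715,190)]])
print('hook baseplate',[plane(t,A(*p),.012) for p in[(205,52),(290,125),(130,325),(38,250)]])
print('scope ends',[plane(t,p,.07) for p in[(290,306),(385,408)]])
E
```

```text
blue (array([0.3919, 0.1984]), np.float64(149.1360267626498), array([0.0017, 0.0013, 0.0022]), array([[0.4348, 0.1961],
       [0.3695, 0.2351],
       [0.349 , 0.2008]]))
yellow (array([0.4708, 0.3103]), np.float64(86.39944875476485), array([0.0008, 0.0002, 0.0007]), array([[0.4884, 0.2711],
       [0.4931, 0.347 ],
       [0.4532, 0.3495]]))
head ends z.232 [0.4797 0.5047 0.232 ] [0.4473 0.4658 0.232 ]
rod end [0.5003 0.4629 0.19  ] post [0.3811 0.5603 0.182 ]
tabtop tri (array([0.4669, 0.4868, 0.2308]), [np.float64(0.003641195482694356), np.float64(0.0036411954826944684)])
rodend/post tri (array([0.3825, 0.5611, 0.1802]), [np.float64(0.0014772978000955964), np.float64(0.001477297800095561)])
tip side at z? [array([0.4839, 0.4595, 0.04  ]), array([0.4697, 0.4892, 0.058 ])]
tray corners [array([0.7298, 0.1019, 0.159 ]), array([ 0.5521, -0.1075,  0.159 ]), array([0.4135, 0.0011, 0.159 ]), array([0.6169, 0.1833, 0.159 ])]
tube ends z.1 [array([0.4695, 0.2224, 0.1   ]), array([0.3938, 0.1444, 0.1   ]), array([0.4245, 0.1743, 0.1   ])]
hook baseplate [array([0.5201, 0.4934, 0.012 ]), array([0.4718, 0.4377, 0.012 ]), array([0.343 , 0.5412, 0.012 ]), array([0.3915, 0.6013, 0.012 ])]
scope ends [array([0.3723, 0.4584, 0.07  ]), array([0.1121, 0.2154, 0.07  ])]
```

Run:
```python
from h import *
t,s=cam('pics/top0.png'),cam('pics/side0.png')
A=lambda u,v:(230+(u+.5)/4.2-.5,240+(v+.5)/4.2-.5)
B=lambda u,v:(270+(u+.5)/3-.5,180+(v+.5)/3-.5)
print('tube3 top',tri([(t,A(737,217)),(s,B(353,182))]),'tube2',tri([(t,A(612,93)),(s,B(240,200))]))
print('shelf edge',[plane(t,p,.143) for p in[(358,203),(473,303)]])
o=sensors.observe(); p0,R0=o['position'],o['tool_rot']
print(go([.40,.30,.33],down(140.3),p0,R0))
```

```text
tube3 top (array([0.4106, 0.1632, 0.107 ]), [np.float64(0.0029960201301430993), np.float64(0.002996020130143079)]) tube2 (array([0.4857, 0.2375, 0.1054]), [np.float64(0.001854672340646454), np.float64(0.0018546723406465183)])
shelf edge [array([0.6307, 0.2822, 0.143 ]), array([0.3769, 0.0004, 0.143 ])]
[ -2.9528  -6.7457  12.9378 -10.5207  -0.0031   0.0032]
```

>>> arm_command(plan=[[[-2.95,-6.75,12.9,-10.5,0,0],[-2.95,-6.75,12.9,-10.5,0,0],[-2.95,-6.75,12.9,-10.5,0,0],[-2.95,-6.75,12.9,-10.5,0,0],[-2.95,-6.75,12.9,-10.5,0,0],[-2.95,-6.75,12.9,-10.5,0,0],[-2.95,-6.75,12.9,-10.5,0,0],[-2.95,-6.75,12.9,-10.5,0,0],[-2.95,-6.75,12.9,-10.5,0,0],[-2.95,-6.75,12.9,-10.5,0,0]]])

```text
time_s: 1.3
position: [0.4007, 0.2988, 0.3302]
tool_rot: [[0.001, -0.766, 0.643], [-0.0, 0.643, 0.766], [-1.0, -0.0, 0.0]]
ft_force: [-0.3, 0.4, -1.1]
grip_width: 0.0855
```

Run:
```python
from h import *
o=sensors.observe(); print(o['position'],o['q'],o['qvel'],o['time_s'])
snap('wrist','pics/w1.png')
print(go([.34,.20,.33],down(140.3),o['position'],o['tool_rot']))
```

```text
[0.4007 0.2988 0.3302] [  23.1244   14.106    73.5083   -0.0134   92.3549 -116.8882] [ 3.299  -0.4657  1.6895  0.7522 -0.2207  4.2364] 1.3
[ 0.0065 -0.6809 -4.587  -0.048   0.0036  0.0043]
```

View pics/w1.png

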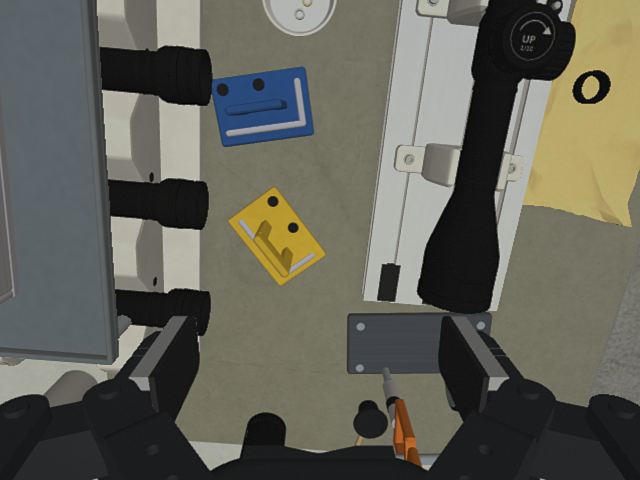

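Wrist view: the blue seam runs (228,133)→(303,124)→(296,82). The yellow seam runs (242,222)→(285,274)→(313,254). Hook plate and stylus are at the bottom. I'll take a second view for stereo.

>>> arm_command(plan=[[[0.6,-2.4,-3.4,0,0,0],[0.6,-2.4,-3.4,0,0,0],[0.6,-2.4,-3.4,0,0,0],[0.6,-2.4,-3.4,0,0,0],[0.6,-2.4,-3.4,0,0,0],[0.6,-2.4,-3.4,0,0,0]]])

```text
time_s: 1.95
position: [0.3906, 0.1977, 0.3151]
tool_rot: [[0.0, -0.769, 0.639], [0.0, 0.639, 0.769], [-1.0, 0.0, 0.0]]
ft_force: [1.0, -0.2, -0.8]
grip_width: 0.085
```

Run:
```python
from h import *
o=sensors.observe(); print(o['position'],o['q'],o['qvel'],o['time_s'])
c=snap('wrist','pics/w2.png'); c1=cam('pics/w1.png')
P=[proj(c,[.392,.198,.03]),proj(c,[.471,.31,.03])]; print(P)
w1=cv2.imread('pics/w1.png'); w2=cv2.imread('pics/w2.png')
cr=lambda im,u,v:cv2.resize(im[max(0,v-50):max(0,v-50)+100,max(0,u-66):max(0,u-66)+132],None,fx=3,fy=3,interpolation=cv2.INTER_CUBIC)
b2=P[0].astype(int);y2=P[1].astype(int)
print('offs',[(262-66,106-50),(278-66,236-50)],[(max(0,b[0]-66),max(0,b[1]-50)) for b in (b2,y2)])
a=[cr(w1,262,106),cr(w1,278,236),cr(w2,*b2),cr(w2,*y2)]
for i in a: print(i.shape)
cv2.imwrite('pics/c.png',np.vstack([np.hstack(a[:2]),np.hstack(a[2:])]))
```

```text
[0.3906 0.1977 0.3151] [  11.2665    7.9618   83.9107    0.0138   88.1167 -129.0112] [-0.1652  0.1975  0.0332 -0.0481 -0.0899 -0.2147] 1.95
[array([316.333, 194.596]), array([326.5222, 319.3445])]
offs [(196, 56), (212, 186)] [(np.int64(250), np.int64(144)), (np.int64(260), np.int64(269))]
(300, 396, 3)
(300, 396, 3)
(300, 396, 3)
(300, 396, 3)
```

View pics/c.png

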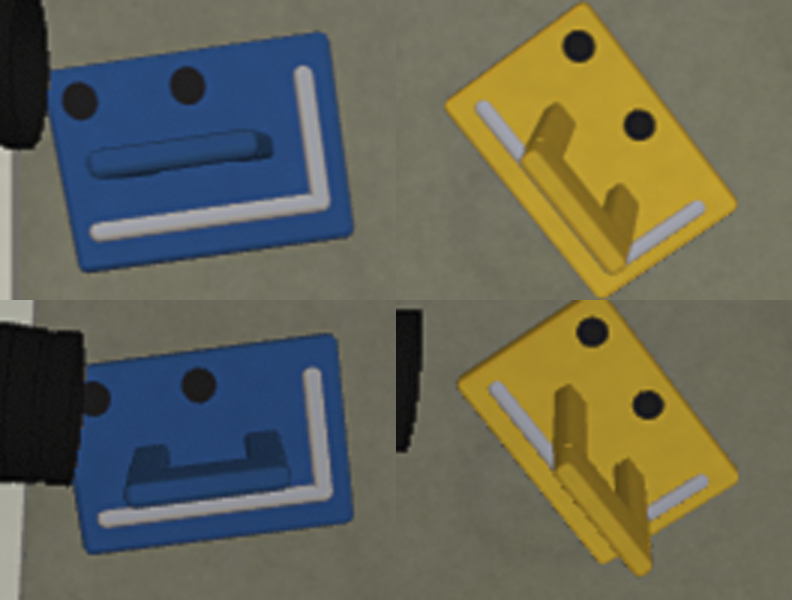

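```bash
cat >> h.py <<'E'
def fitm(m,w):
    m=np.array(m)/1000.;w=np.array(w)[:,:2];mc,wc=m.mean(0),w.mean(0);H=(m-mc).T@(w-wc);a=np.arctan2(H[0,1]-H[1,0],H[0,0]+H[1,1])
    Rm=np.array([[np.cos(a),-np.sin(a)],[np.sin(a),np.cos(a)]]);c=wc-Rm@mc
    return c,np.degrees(a),np.linalg.norm(m@Rm.T+c-w,axis=1)*1000
E
python3 - <<'E'
from h import *
c1,c2=cam('pics/w1.png'),cam('pics/w2.png')
f=lambda off,uv:(off[0]+(uv[0]+.5)/3-.5,off[1]+(uv[1]+.5)/3-.5)
b1=dict(BL=(83,270),BR=(352,235),TR=(325,32),TL=(45,72)); b2=dict(BL=(89,253),BR=(352,222),TR=(335,34))
y1=dict(BL=(50,103),BR=(207,298),TR=(341,205),TL=(190,2)); y2=dict(BL=(63,83),BR=(207,263),TR=(342,177))
M=dict(BL=(-48,-33),BR=(48,-33),TR=(48,33),TL=(-48,33))
for n,d1,o1,d2,o2 in[('blue',b1,(196,56),b2,(250,144)),('yel',y1,(212,186),y2,(260,269))]:
    for c,d,o in((c1,d1,o1),(c2,d2,o2)):
        print(n,*fitm([M[k] for k in d],[plane(c,f(o,d[k]),.01) for k in d]))
    for k in d2: p,e=tri([(c1,f(o1,d1[k])),(c2,f(o2,d2[k]))]); print('  ',k,p,e[0])
print('blue handle top left/right ends',tri([(c1,f((196,56),(90,163))),(c2,f((250,144),(128,190)))]),tri([(c1,f((196,56),(262,150))),(c2,f((250,144),(288,170)))]))
print('yel handle ends',tri([(c1,f((212,186),(525-396,155))),(c2,f((260,269),(560-396,463-300)))]),tri([(c1,f((212,186),(622-396,270))),(c2,f((260,269),(645-396,572-300)))]))
o=sensors.observe()
print(go([.467,.485,.35],down(140.3),o['position'],o['tool_rot']))
E
```

```text
blue [0.3907 0.2015] 147.3861164300146 [1.7055 1.492  1.7283 1.7873]
blue [0.3912 0.2008] 147.49615063472018 [1.9942 1.0787 1.083 ]
   BL [0.4474 0.2034 0.0102] 0.00013407067321766604
   BR [0.3691 0.2539 0.0096] 0.00024396048389521124
   TR [0.3341 0.1992 0.0081] 4.558691862005191e-05
yel [0.4701 0.3133] 85.58029409774029 [1.6009 1.4154 2.1569 1.6005]
yel [0.4703 0.3123] 85.55526320904154 [1.9896 0.8055 2.2555]
   BL [0.4987 0.264  0.0091] 0.000276313676429815
   BR [0.5067 0.3587 0.0075] 0.00042165631010787895
   TR [0.4432 0.3629 0.0068] 0.0003142067515973094
blue handle top left/right ends (array([0.4116, 0.1875, 0.0665]), [np.float64(0.0003507270089990493), np.float64(0.0003507270089990717)]) (array([0.3717, 0.2162, 0.0531]), [np.float64(0.0001401331880326841), np.float64(0.0001401331880326153)])
yel handle ends (array([0.471 , 0.2895, 0.0674]), [np.float64(0.000286276920194967), np.float64(0.0002862769201951549)]) (array([0.4738, 0.3387, 0.0688]), [np.float64(0.0006187611780028555), np.float64(0.0006187611780028046)])
[-1.394   4.996  10.7961 -0.003   0.002  -0.0009]
```

Bracket heights come out at about 8–10 mm for the plate top and about 68 mm for the bars, which fits. Next I'll hover over the stylus.

>>> arm_command(plan=[[[-1.4,5,10.8,0,0,0],[-1.4,5,10.8,0,0,0],[-1.4,5,10.8,0,0,0],[-1.4,5,10.8,0,0,0],[-1.4,5,10.8,0,0,0],[-1.4,5,10.8,0,0,0],[-1.4,5,10.8,0,0,0],[-1.4,5,10.8,0,0,0],[-1.4,5,10.8,0,0,0],[-1.4,5,10.8,0,0,0]]], jaw=0.45, newtons=40)

```text
time_s: 3.0
position: [0.4673, 0.483, 0.351]
tool_rot: [[0.001, -0.768, 0.641], [0.0, 0.641, 0.768], [-1.0, -0.0, 0.001]]
ft_force: [0.6, -0.1, -0.6]
grip_width: 0.047
```

Run:
```python
from h import *
o=sensors.observe(); print(o['position'],o['q'],o['qvel'],o['time_s'],o['grip_width'])
snap('wrist','pics/w3.png'); 
w=cv2.imread('pics/w3.png'); cv2.imwrite('pics/d.png',cv2.resize(w[180:480,170:470],None,fx=2,fy=2,interpolation=cv2.INTER_CUBIC))
```

```text
[0.4673 0.483  0.351 ] [  35.8776   33.4343   39.3986   -0.0052  107.1275 -104.2599] [-0.2501 -0.2442 -0.1726  0.0441  0.1257 -0.0065] 3.0 0.04695963719100826
```

View pics/d.png

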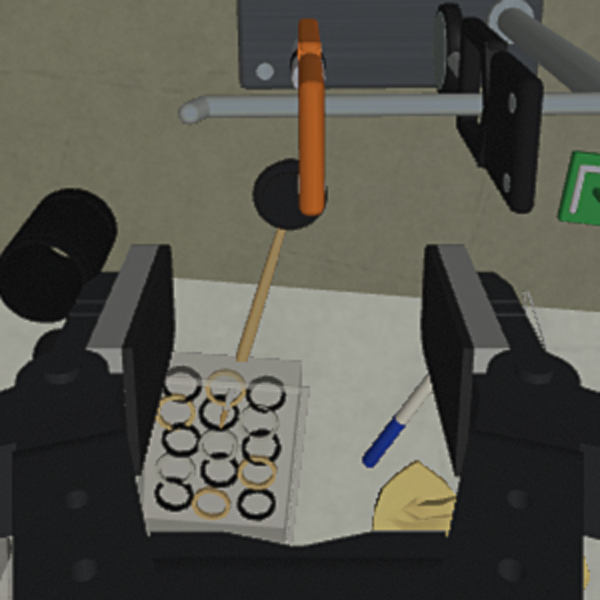

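Run:
```python
from h import *
c=cam('pics/w3.png'); t=cam('pics/top0.png')
D=lambda u,v:(170+(u+.5)/2-.5,180+(v+.5)/2-.5)
A=lambda u,v:(230+(u+.5)/4.2-.5,240+(v+.5)/4.2-.5)
for z in(.229,.232,.235):
    a,b=plane(c,D(313,213),z),plane(c,D(311,52),z); print(z,a,b,(a+b)/2,np.linalg.norm(a-b),np.degrees(np.arctan2(*(a-b)[1::-1])))
print('left/right edges',plane(c,D(301,150),.232),plane(c,D(324,150),.232))
a,b=plane(c,D(205,108),.182),plane(c,D(480,103),.182); print('rod',a,b,np.degrees(np.arctan2(*(b-a)[1::-1])))
print('rod end tri',tri([(c,D(190,113)),(t,A(235,55))]))
print('mirror tab top ends',plane(c,D(527,205),.232),plane(c,D(497,40),.232))
# does stylus centre lie on rod
```

```text
0.229 [0.4804 0.5079 0.229 ] [0.4481 0.4678 0.229 ] [0.4643 0.4879 0.229 ] 0.05147063033579972 51.11252821486424
0.232 [0.4796 0.5068 0.232 ] [0.4477 0.4673 0.232 ] [0.4637 0.4871 0.232 ] 0.0508248170939257 51.11252821486427
0.235 [0.4788 0.5058 0.235 ] [0.4473 0.4667 0.235 ] [0.4631 0.4863 0.235 ] 0.05017900385205157 51.11252821486428
left/right edges [0.4693 0.4886 0.232 ] [0.464  0.4931 0.232 ]
rod [0.4966 0.4678 0.182 ] [0.4195 0.5297 0.182 ] 141.20579476696972
rod end tri (array([0.5   , 0.4638, 0.1898]), [np.float64(0.0008905461270458302), np.float64(0.0008905461270458107)])
mirror tab top ends [0.4273 0.5471 0.232 ] [0.4041 0.4991 0.232 ]
```

Run:
```python
from h import *
o=sensors.observe(); print(o['position'])
Rt=down(140.6)
print(go([.4662,.4895,.26],Rt,o['position'],o['tool_rot']),go([.4662,.4895,.222],Rt,o['position'],o['tool_rot']))
```

```text
[0.4674 0.4829 0.351 ]
[ 3.642   0.2046  0.1685 -0.0787  0.0084  0.0027] [ 5.162   0.2051  0.1671 -0.0787  0.0084  0.0027]
```

>>> arm_command(plan=[[[1.5,0.2,0.17,-0.08,0,0],[2.6,0.2,0.17,-0.08,0,0],[3.4,0.2,0.17,-0.08,0,0],[3.9,0.2,0.17,-0.08,0,0],[4.3,0.2,0.17,-0.08,0,0],[4.7,0.2,0.17,-0.08,0,0],[5.0,0.2,0.17,-0.08,0,0],[5.15,0.2,0.17,-0.08,0,0],[5.15,0.2,0.17,-0.08,0,0],[5.15,0.2,0.17,-0.08,0,0]]], jaw=0.65, newtons=60)

```text
time_s: 4.05
position: [0.4666, 0.4904, 0.2218]
tool_rot: [[0.001, -0.773, 0.634], [0.0, 0.634, 0.773], [-1.0, -0.0, 0.001]]
ft_force: [0.2, -0.0, 0.7]
grip_width: 0.0297
```

Run:
```python
from h import *
o=sensors.observe(); print(o['position'],o['ft_force'],o['grip_width'],o['time_s'])
snap('side','pics/s1.png'); s=cv2.imread('pics/s1.png'); cv2.imwrite('pics/e.png',cv2.resize(s[140:340,250:450],None,fx=3,fy=3,interpolation=cv2.INTER_CUBIC))
```

```text
[0.4666 0.4904 0.2218] [ 0.1765 -0.0103  0.6502] 0.02968344278241061 4.05
```

View pics/e.png

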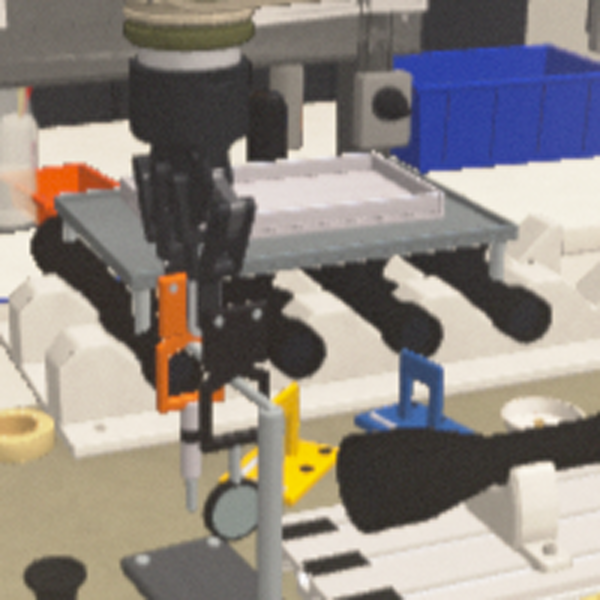

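The fingers straddle the orange tab and clear the mirror. I'll close, lift 18 mm, and move off the free end.

>>> arm_command(plan=[[[0,0,0,0,0,0],[0,0,0,0,0,0],[0,0,0,0,0,0],[0,0,0,0,0,0],[0,0,0,0,0,0],[0,0,0,0,0,0]]], jaw=1.0, newtons=60)

```text
time_s: 4.7
position: [0.4667, 0.4903, 0.2218]
tool_rot: [[0.001, -0.773, 0.634], [0.0, 0.634, 0.773], [-1.0, -0.0, 0.001]]
ft_force: [1.5, -1.0, 4.3]
grip_width: 0.0072
```

>>> arm_command(plan=[[[-0.12,0,0,0,0,0],[-0.25,0,0,0,0,0],[-0.4,0,0,0,0,0],[-0.55,0,0,0,0,0],[-0.72,0,0,0,0,0],[-0.72,0,0,0,0,0],[-0.72,0,0,0,0,0],[-0.72,0,0,0,0,0]]])

```text
time_s: 5.5
position: [0.4664, 0.4903, 0.2391]
tool_rot: [[-0.0, -0.773, 0.634], [-0.0, 0.634, 0.773], [-1.0, 0.0, -0.0]]
ft_force: [-0.9, -0.0, -2.7]
grip_width: 0.0073
```

Run:
```python
from h import *
o=sensors.observe(); print(o['position'],o['ft_force'],o['grip_width'],o['time_s'])
snap('side','pics/s2.png'); s=cv2.imread('pics/s2.png'); snap('wrist','pics/w4.png'); w=cv2.imread('pics/w4.png')
cv2.imwrite('pics/f.png',np.hstack([cv2.resize(s[200:330,270:370],(400,520),interpolation=cv2.INTER_CUBIC),cv2.resize(w[200:460,220:420],(400,520))]))
```

```text
[0.4664 0.4903 0.2391] [-0.9302 -0.0366 -2.6929] 0.007310897472594406 5.5
```

View pics/f.png

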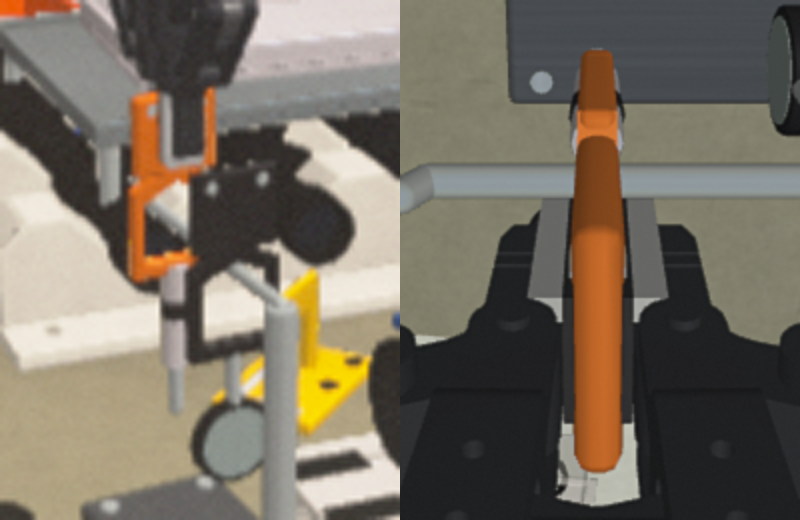

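The rod passes mid-window and the stylus is held square. I'll move 70 mm off the free end, then raise and turn.

>>> arm_command(plan=[[[0,-0.25,0,0,0,0],[0,-0.55,0,0,0,0],[0,-0.85,0,0,0,0],[0,-1.15,0,0,0,0],[0,-1.45,0,0,0,0],[0,-1.75,0,0,0,0],[0,-2.05,0,0,0,0],[0,-2.4,0,0,0,0],[0,-2.8,0,0,0,0],[0,-2.8,0,0,0,0]]])

```text
time_s: 6.6
position: [0.5218, 0.4449, 0.2392]
tool_rot: [[0.0, -0.772, 0.635], [-0.0, 0.635, 0.772], [-1.0, -0.0, -0.0]]
ft_force: [0.3, -0.2, -1.2]
grip_width: 0.0074
```

Run:
```python
from h import *
o=sensors.observe(); print(o['position'],o['ft_force'],o['grip_width'],o['time_s'],o['q'])
p,R0=o['position'],o['tool_rot']
print(go([.45,.28,.30],down(50),p,R0), go([.45,.28,.30],down(140.6),p,R0))
c=cam('pics/w4.png'); F=lambda u,v:(220+(u-400+.5)/2-.5,200+(v+.5)/2-.5)
for uv in((597,470),(597,138)): print(plane(c,F(*uv),.249))
```

```text
[0.5218 0.4449 0.2392] [ 0.3194 -0.1809 -1.1898] 0.007373157319105664 6.6 [  30.5938   36.7024   51.0324   -0.0163   92.2651 -109.9799]
[-2.4322 -1.9725 -6.9199 15.0955  0.0013  0.0027] [-2.4322 -1.9725 -6.9199 -0.0045 -0.0009  0.0025]
[0.4792 0.5072 0.249 ]
[0.4434 0.4635 0.249 ]
```

>>> arm_command(plan=[[[-1.2,0,0,0,0,0],[-2.43,-0.2,-0.7,1.2,0,0],[-2.43,-0.4,-1.4,2.5,0,0],[-2.43,-0.6,-2.1,3.8,0,0],[-2.43,-0.8,-2.8,5.1,0,0],[-2.43,-1.0,-3.5,6.4,0,0],[-2.43,-1.2,-4.2,7.7,0,0],[-2.43,-1.4,-4.9,9.0,0,0],[-2.43,-1.6,-5.6,10.3,0,0],[-2.43,-1.97,-6.9,11.6,0,0]]])

```text
time_s: 7.6
position: [0.4491, 0.2814, 0.2999]
tool_rot: [[0.0, 0.329, 0.944], [0.0, 0.944, -0.329], [-1.0, 0.001, 0.0]]
ft_force: [0.4, -0.1, -1.7]
grip_width: 0.0073
```

>>> arm_command(plan=[[[0,0,0,1.3,0,0],[0,0,0,2.5,0,0],[0,0,0,3.5,0,0],[0,0,0,3.5,0,0],[0,0,0,3.5,0,0],[0,0,0,3.5,0,0]]])

```text
time_s: 8.2
position: [0.4493, 0.2814, 0.3001]
tool_rot: [[-0.0, 0.64, 0.768], [0.0, 0.768, -0.64], [-1.0, -0.0, -0.0]]
ft_force: [-0.3, -1.0, -1.5]
grip_width: 0.007
```

Run:
```python
from h import *
o=sensors.observe(); print(o['position'],o['tool_rot'],o['ft_force'],o['grip_width'],o['time_s'],o['q'])
c=snap('wrist','pics/w5.png'); snap('side','pics/s3.png')
w=cv2.imread('pics/w5.png'); print(proj(c,[.391,.201,.01]),proj(c,[.47,.313,.01]))
cv2.imwrite('pics/g.png',cv2.resize(w,(800,600),interpolation=cv2.INTER_CUBIC))
```

```text
[0.4493 0.2814 0.3001] [[-0.0001  0.6403  0.7681]
 [ 0.      0.7681 -0.6403]
 [-1.     -0.     -0.0001]] [-0.3461 -1.0152 -1.5481] 0.007024465234118488 8.2 [ 19.2538  18.1869  72.5987   0.0023  89.2171 -30.9329]
[219.6366 200.0419] [356.7023 189.0837]
```

View pics/g.png

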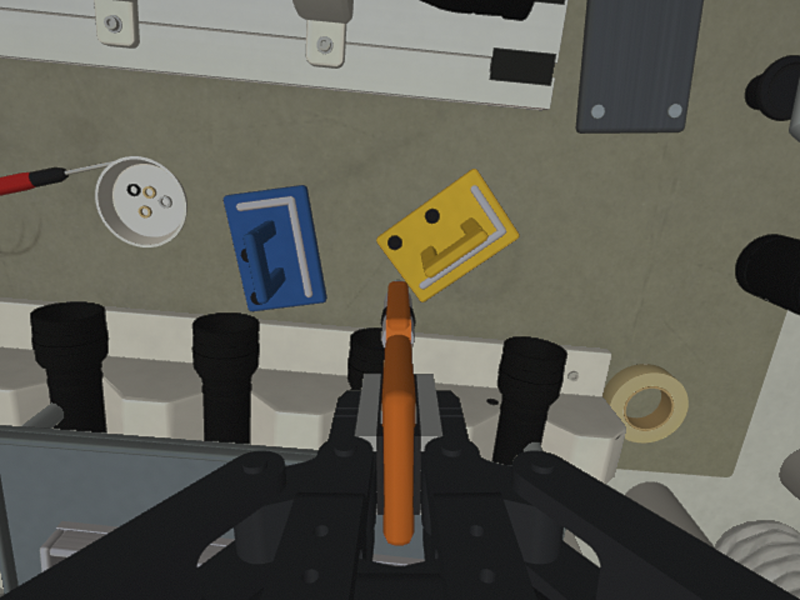

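Blue corners are about (224,196), (305,185), (327,301), (250,311) and yellow about (474,169), (519,237), (422,302), (377,240) in the 800-pixel picture. I'll fit the seams by segmentation in all three wrist views, and solve for the constant camera offset from the two yaws.

```bash
cat >> h.py <<'E'
from scipy.optimize import least_squares
SEAM=np.array([[-.038,-.02],[.038,-.02],[.038,.02]])
def seamfit(f,c,x0,y0,a0,rgbmin=140,z=.01):
    im=cv2.imread(f).astype(int); a=np.radians(a0)
    g=np.stack(np.meshgrid(np.arange(-.047,.047,.0004),np.arange(-.032,.032,.0004)),-1).reshape(-1,2)
    Rm=np.array([[np.cos(a),-np.sin(a)],[np.sin(a),np.cos(a)]]); w=g@Rm.T+[x0,y0]
    uv=np.array([proj(c,[*q,z]) for q in w]).astype(np.float32)
    px=cv2.remap(im.astype(np.float32),uv[:,:1],uv[:,1:],cv2.INTER_LINEAR)[:,0]
    ok=(px.min(1)>rgbmin*.8)&(px.max(1)-px.min(1)<45)&(px.max(1)>rgbmin); P=w[ok]
    def d(v):
        c_,s_=np.cos(v[2]),np.sin(v[2]); q=(P-v[:2])@np.array([[c_,-s_],[s_,c_]])
        r=[]
        for A,B in zip(SEAM[:-1],SEAM[1:]):
            t=np.clip(((q-A)@(B-A))/((B-A)@(B-A)),0,1)[:,None]; r.append(np.linalg.norm(q-A-t*(B-A),axis=1))
        return np.minimum(*r)
    s=least_squares(d,[x0,y0,a],x_scale=[.001,.001,.02],loss='soft_l1',f_scale=.003)
    return ok.sum(),s.x[:2],np.degrees(s.x[2]),np.sqrt((d(s.x)**2).mean())*1000
def seampts(xy,a):
    a=np.radians(a);return SEAM@np.array([[np.cos(a),-np.sin(a)],[np.sin(a),np.cos(a)]]).T+xy
E
python3 - <<'E'
from h import *
G=lambda u,v:((u+.5)/1.25-.5,(v+.5)/1.25-.5)
c5=cam('pics/w5.png'); M=[(48,33),(48,-33),(-48,-33),(-48,33)]
for n,pts in dict(blue=[(224,196),(305,185),(327,301),(250,311)],yel=[(474,169),(519,237),(422,302),(377,240)]).items():
    print(n,*fitm(M,[plane(c5,G(*p),.01) for p in pts]))
res={}
for f in('w1','w2','w5'):
    for n,x,y,a in(('blue',.391,.201,147.4),('yel',.470,.313,85.6)):
        r=seamfit(f'pics/{f}.png',cam(f'pics/{f}.png'),x,y,a); print(f,n,*r); res[f,n]=r[1]
t=cam('pics/top0.png')
for n,x,y,a in(('blue',.3919,.1984,149),('yel',.4708,.3103,86.4)): print('top',n,*seamfit('pics/top0.png',t,x,y,a))
Rz=lambda d:np.array([[np.cos(np.radians(d)),-np.sin(np.radians(d))],[np.sin(np.radians(d)),np.cos(np.radians(d))]])
A=Rz(140.3)-Rz(50.2)
for n in('blue','yel'):
    for f in('w1','w2'):
        e=np.linalg.solve(A,res[f,n]-res['w5',n]); print(n,f,'e (jaw, perp)',e,'p',res['w5',n]-Rz(50.2)@e)
E
```

```text
blue [0.3921 0.2023] 147.83002577193716 [1.3039 1.4039 0.9848 0.9518]
yel [0.4719 0.313 ] 85.91245486434786 [1.7788 1.554  1.8463 2.3017]Traceback (most recent call last):
  File "<stdin>", line 9, in <module>
  File "h.py", line 41, in seamfit
    px=cv2.remap(im.astype(np.float32),uv[:,:1],uv[:,1:],cv2.INTER_LINEAR)[:,0]
       ~~~~~~~~~^^^^^^^^^^^^^^^^^^^^^^^^^^^^^^^^^^^^^^^^^^^^^^^^^^^^^^^^^^
cv2.error: OpenCV(4.12.0) /io/opencv/modules/imgproc/src/imgwarp.cpp:1713: error: (-215:Assertion failed) dst.cols < SHRT_MAX && dst.rows < SHRT_MAX && src.cols < SHRT_MAX && src.rows < SHRT_MAX in function 'remap'
```

```bash
sed -i 's/np.arange(-.047,.047,.0004),np.arange(-.032,.032,.0004)/np.arange(-.047,.047,.0005),np.arange(-.032,.032,.0005)/' h.py
python3 - <<'E'
from h import *
res={}
for f in('w1','w2','w5'):
    for n,x,y,a in(('blue',.391,.201,147.4),('yel',.470,.313,85.6)):
        r=seamfit(f'pics/{f}.png',cam(f'pics/{f}.png'),x,y,a); print(f,n,*r); res[f,n]=r[1]
t=cam('pics/top0.png')
for n,x,y,a in(('blue',.3919,.1984,149),('yel',.4708,.3103,86.4)): print('top',n,*seamfit('pics/top0.png',t,x,y,a))
Rz=lambda d:np.array([[np.cos(np.radians(d)),-np.sin(np.radians(d))],[np.sin(np.radians(d)),np.cos(np.radians(d))]])
A=Rz(140.3)-Rz(50.2)
for n in('blue','yel'):
    for f in('w1','w2'):
        e=np.linalg.solve(A,res[f,n]-res['w5',n]); print(n,f,'e (jaw, perp)',e,'p',res['w5',n]-Rz(50.2)@e)
E
```

```text
w1 blue 2355 [0.3908 0.2011] 147.73734258052383 1.4355425834705757
w1 yel 1322 [0.4714 0.3138] 86.48392074511811 1.6944906113197415
w2 blue 1876 [0.3915 0.2015] 147.62047344467024 1.180254182668166
w2 yel 1141 [0.4716 0.3141] 85.8918572761715 1.396508855867183
w5 blue 2082 [0.3911 0.2004] 147.681435594129 1.2862425524336094
w5 yel 1653 [0.4721 0.313 ] 85.77504995495102 1.2362612725876208
top blue 2751 [0.3917 0.1991] 147.65873239883874 1.6879206036195773
top yel 2562 [0.4724 0.3117] 85.93130279002156 1.5771806144883351
blue w1 e (jaw, perp) [ 0.0001 -0.0005] p [0.3906 0.2006]
blue w2 e (jaw, perp) [-0.0004 -0.0008] p [0.3907 0.2012]
yel w1 e (jaw, perp) [ 0.0005 -0.0006] p [0.4714 0.313 ]
yel w2 e (jaw, perp) [ 0.0003 -0.0008] p [0.4713 0.3133]
```

Run:
```python
from h import *
c=cam('pics/s3.png'); p=proj(c,[.4493,.2814,.1362]); print(p)
for d in([.7681,-.6403],[.6403,.7681]): print(proj(c,[.4493+.002*d[0],.2814+.002*d[1],.1362])-p)
print(proj(c,[.4493,.2814,.2]),proj(c,[.4493,.2814,.16]))
s=cv2.imread('pics/s3.png'); u,v=p.astype(int); print(u-40,v-55); cv2.imwrite('pics/i.png',cv2.resize(s[v-55:v+15,u-40:u+40],None,fx=8,fy=8,interpolation=cv2.INTER_CUBIC))
```

```text
[358.3865 242.6718]
[-0.426 -0.271]
[-0.74    0.1365]
[358.988  216.8075] [358.6081 233.1429]
318 187
```

View pics/i.png

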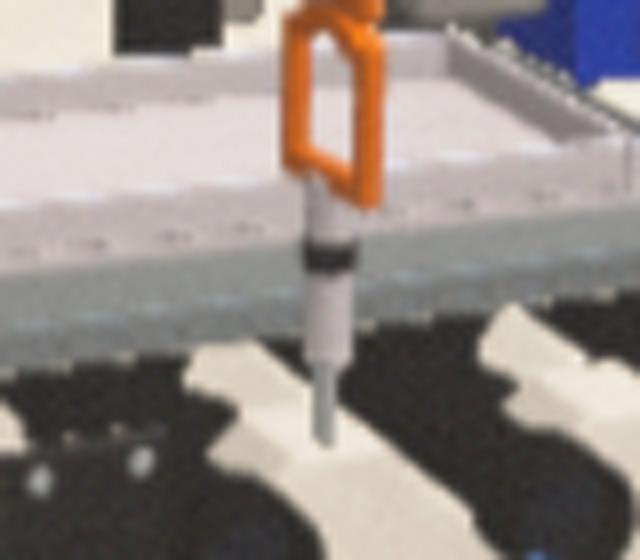

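The tip shows at (358.5,242.8) against a prediction of (358.4,242.7), so it hangs straight below the TCP. Next I'll compute the blue path.

```bash
cat > plan.py <<'E'
from h import *
def trace(xy,a,zc=.169,off=(.0004,-.0003)):
    o=sensors.observe(); R0=o['tool_rot']; p=o['position']
    S=seampts(np.array(xy),a)+off; print('pts',S.round(4).tolist())
    print('hover',go([*S[0],.19],R0,p,R0)[:3]); Rn=R0.T
    for i in(0,1): print('leg',i,(Rn@np.r_[S[i+1]-S[i],0])/.025)
E
python3 - <<'E'
from plan import *
trace((.3908,.2007),147.7)
E
```

```text
pts [[0.434, 0.197], [0.3698, 0.2376], [0.3484, 0.2038]]
hover [ 4.4026 -2.9839  1.6931]
leg 0 [ 0.     -0.4001 -3.0136]
leg 1 [ 0.     -1.5861  0.2106]
```

>>> arm_command(plan=[[[0,-1.0,0.57,0,0,0],[0,-2.0,1.13,0,0,0],[0,-2.98,1.69,0,0,0],[0.6,-2.98,1.69,0,0,0],[1.4,-2.98,1.69,0,0,0],[2.2,-2.98,1.69,0,0,0],[3.0,-2.98,1.69,0,0,0],[3.8,-2.98,1.69,0,0,0],[4.4,-2.98,1.69,0,0,0],[4.4,-2.98,1.69,0,0,0]]])

```text
time_s: 9.3
position: [0.4332, 0.1969, 0.1886]
tool_rot: [[-0.004, 0.641, 0.767], [-0.001, 0.767, -0.641], [-1.0, -0.003, -0.002]]
ft_force: [-0.7, 0.2, -1.3]
grip_width: 0.0079
```

Run:
```python
from plan import *
o=sensors.observe(); print(o['position'],o['tool_rot'][:,1],o['ft_force'],o['time_s'])
trace((.3908,.2007),147.7)
c=snap('side','pics/s4.png'); S=seampts(np.array((.3908,.2007)),147.7)
u,v=proj(c,[*S[0],.01]).astype(int); print(u-50,v-45,[proj(c,[*q,.01]) for q in S],proj(c,[*S[0],.026]))
s=cv2.imread('pics/s4.png'); cv2.imwrite('pics/j.png',cv2.resize(s[v-45:v+35,u-50:u+50],None,fx=8,fy=8,interpolation=cv2.INTER_CUBIC))
```

```text
[0.4332 0.1969 0.1886] [ 0.6415  0.7672 -0.0028] [-0.7413  0.2026 -1.3162] 9.3
pts [[0.434, 0.197], [0.3698, 0.2376], [0.3484, 0.2038]]
hover [-0.0572  0.023   0.023 ]
leg 0 [ 0.0083 -0.4021 -3.0133]
leg 1 [ 0.004  -1.5859  0.2116]
324 233 [array([374.3745, 278.6268]), array([394.0947, 289.5673]), array([406.264 , 285.5684])] [374.5823 272.9587]
```

View pics/j.png

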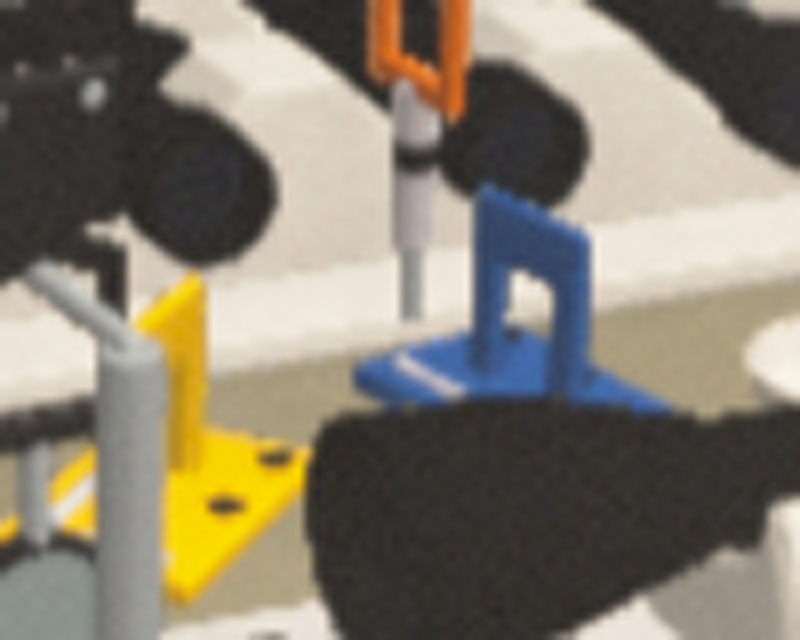

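The tip sits right over the seam's free end (tip pixel 375,273; seam start 374,278). Now a gentle descent.

>>> arm_command(plan=[[[0.05,0,0,0,0,0],[0.1,0,0,0,0,0],[0.15,0,0,0,0,0],[0.2,0,0,0,0,0],[0.25,0,0,0,0,0],[0.3,0,0,0,0,0],[0.35,0,0,0,0,0],[0.4,0,0,0,0,0],[0.44,0,0,0,0,0],[0.48,0,0,0,0,0]]])

```text
time_s: 10.35
position: [0.4339, 0.1971, 0.178]
tool_rot: [[-0.0, 0.642, 0.767], [0.0, 0.767, -0.642], [-1.0, 0.0, -0.0]]
ft_force: [0.4, -0.4, -2.3]
grip_width: 0.0074
```

>>> arm_command(plan=[[[0.04,0,0,0,0,0],[0.08,0,0,0,0,0],[0.12,0,0,0,0,0],[0.16,0,0,0,0,0],[0.2,0,0,0,0,0],[0.24,0,0,0,0,0],[0.28,0,0,0,0,0],[0.32,0,0,0,0,0],[0.36,0,0,0,0,0],[0.36,0,0,0,0,0]]])

```text
time_s: 11.35
position: [0.434, 0.1971, 0.169]
tool_rot: [[0.0, 0.642, 0.767], [0.0, 0.767, -0.642], [-1.0, 0.0, 0.0]]
ft_force: [-0.3, -0.1, 0.4]
grip_width: 0.0069
```

Run:
```python
from plan import *
for i in range(3):
    o=sensors.observe(); print(o['position'],o['ft_force'],o['qvel'].max(),o['time_s'])
trace((.3908,.2007),147.7)
```

```text
[0.434  0.1971 0.169 ] [-0.2601 -0.059   0.4101] 0.14863360405567527 11.35
[0.434  0.1971 0.169 ] [-0.2601 -0.059   0.4101] 0.14863360405567527 11.35
[0.434  0.1971 0.169 ] [-0.2601 -0.059   0.4101] 0.14863360405567527 11.35
pts [[0.434, 0.197], [0.3698, 0.2376], [0.3484, 0.2038]]
hover [-0.8399 -0.0011  0.0039]
leg 0 [-0.     -0.4043 -3.013 ]
leg 1 [-0.     -1.5858  0.2128]
```

About 2 N of spring contact. I'll trace the long leg.

>>> arm_command(plan=[[[0,-0.015,-0.116,0,0,0],[0,-0.031,-0.232,0,0,0],[0,-0.046,-0.348,0,0,0],[0,-0.062,-0.464,0,0,0],[0,-0.078,-0.58,0,0,0],[0,-0.093,-0.695,0,0,0],[0,-0.109,-0.811,0,0,0],[0,-0.124,-0.927,0,0,0],[0,-0.14,-1.043,0,0,0]]])

```text
time_s: 12.25
position: [0.4115, 0.2113, 0.1691]
tool_rot: [[0.0, 0.642, 0.767], [0.0, 0.767, -0.642], [-1.0, 0.0, 0.0]]
ft_force: [1.1, -0.7, 1.4]
grip_width: 0.0072
```

>>> arm_command(plan=[[[0,-0.015,-0.116,0,0,0],[0,-0.031,-0.232,0,0,0],[0,-0.046,-0.348,0,0,0],[0,-0.062,-0.464,0,0,0],[0,-0.078,-0.58,0,0,0],[0,-0.093,-0.695,0,0,0],[0,-0.109,-0.811,0,0,0],[0,-0.124,-0.927,0,0,0],[0,-0.14,-1.043,0,0,0]]])

```text
time_s: 13.15
position: [0.3892, 0.2253, 0.1691]
tool_rot: [[-0.0, 0.642, 0.767], [-0.0, 0.767, -0.642], [-1.0, -0.0, -0.0]]
ft_force: [1.9, -0.6, 1.0]
grip_width: 0.0071
```

>>> arm_command(plan=[[[0,-0.015,-0.116,0,0,0],[0,-0.031,-0.232,0,0,0],[0,-0.046,-0.348,0,0,0],[0,-0.062,-0.464,0,0,0],[0,-0.078,-0.58,0,0,0],[0,-0.093,-0.695,0,0,0],[0,-0.109,-0.811,0,0,0],[0,-0.124,-0.927,0,0,0],[0,-0.124,-0.927,0,0,0]]])

```text
time_s: 14.05
position: [0.3691, 0.238, 0.169]
tool_rot: [[-0.001, 0.642, 0.767], [0.0, 0.767, -0.642], [-1.0, -0.0, -0.001]]
ft_force: [0.5, -0.2, 0.7]
grip_width: 0.0073
```

Run:
```python
from plan import *
o=sensors.observe(); S=seampts(np.array((.3908,.2007)),147.7)+(.0004,-.0003)
print(o['position'],o['ft_force'],o['time_s'],'to corner/end',[go([*q,.169],o['tool_rot'],o['position'],o['tool_rot'])[:3] for q in S[1:]])
c=snap('side','pics/s5.png'); print(proj(c,[*S[1],.01]))
```

```text
[0.3691 0.238  0.169 ] [ 0.5284 -0.1904  0.6813] 14.05 to corner/end [array([0.0006, 0.0064, 0.0296]), array([ 0.001 , -1.5795,  0.2421])]
[393.9713 289.488 ]
```

>>> arm_command(plan=[[[0,-0.113,0.016,0,0,0],[0,-0.226,0.032,0,0,0],[0,-0.339,0.047,0,0,0],[0,-0.452,0.062,0,0,0],[0,-0.565,0.077,0,0,0],[0,-0.678,0.092,0,0,0],[0,-0.791,0.107,0,0,0]]])

```text
time_s: 14.8
position: [0.3589, 0.2206, 0.1691]
tool_rot: [[0.0, 0.642, 0.767], [0.0, 0.767, -0.642], [-1.0, 0.0, 0.0]]
ft_force: [-0.1, 0.7, 0.6]
grip_width: 0.0073
```

>>> arm_command(plan=[[[0,-0.113,0.016,0,0,0],[0,-0.226,0.032,0,0,0],[0,-0.339,0.047,0,0,0],[0,-0.452,0.062,0,0,0],[0,-0.565,0.077,0,0,0],[0,-0.678,0.092,0,0,0],[0,-0.793,0.107,0,0,0],[0,-0.793,0.107,0,0,0],[0,-0.793,0.107,0,0,0]]])

```text
time_s: 15.7
position: [0.3481, 0.2036, 0.1689]
tool_rot: [[-0.001, 0.642, 0.767], [-0.001, 0.767, -0.642], [-1.0, -0.001, -0.0]]
ft_force: [-0.8, -0.4, 0.7]
grip_width: 0.0074
```

Run:
```python
from plan import *
o=sensors.observe(); S=seampts(np.array((.3908,.2007)),147.7)+(.0004,-.0003)
print(o['position'],o['ft_force'],o['time_s'],o['grip_width'],'to end',go([*S[2],.169],o['tool_rot'],o['position'],o['tool_rot'])[:3])
c=snap('wrist','pics/w6.png'); snap('side','pics/s6.png')
print(seamfit('pics/w6.png',c,.3908,.2007,147.7))
print(proj(c,[*S[2],.01]),proj(c,[*S[0],.01]))
```

```text
[0.3481 0.2036 0.1689] [-0.7721 -0.402   0.7012] 15.7 0.007392269464040232 to end [-0.0021  0.0151  0.0051]
(np.int64(1774), array([0.3917, 0.2006]), np.float64(147.37705611593722), np.float64(1.8601855089478303))
[319.8849 229.2416] [386.7959 320.0931]
```

Blue is traced with contact held throughout. I'll lift there and move over the yellow start.

Run:
```python
from plan import *
trace((.4716,.3131),85.85)
```

```text
pts [[0.4892, 0.2735], [0.4947, 0.3493], [0.4548, 0.3521]]
hover [-0.8504  5.7611  2.5357]
leg 0 [-0.0026  2.4661 -1.7776]
leg 1 [ 0.0014 -0.9356 -1.298 ]
```

>>> arm_command(plan=[[[-0.1,0,0,0,0,0],[-0.25,0,0,0,0,0],[-0.5,0,0,0,0,0],[-0.9,0,0,0,0,0],[-1.5,0,0,0,0,0],[-2.3,0,0,0,0,0],[-3.1,0,0,0,0,0],[-4.0,0,0,0,0,0],[-4.8,0,0,0,0,0],[-4.8,0,0,0,0,0]]])

```text
time_s: 16.8
position: [0.349, 0.2042, 0.2913]
tool_rot: [[0.005, 0.642, 0.767], [0.002, 0.767, -0.642], [-1.0, 0.004, 0.003]]
ft_force: [0.1, -0.1, -2.5]
grip_width: 0.0075
```

>>> arm_command(plan=[[[0,0.9,0.4,0,0,0],[0,1.9,0.84,0,0,0],[0,2.9,1.28,0,0,0],[0,3.9,1.72,0,0,0],[0,4.9,2.16,0,0,0],[0,5.75,2.53,0,0,0],[0.7,5.75,2.53,0,0,0],[1.5,5.75,2.53,0,0,0],[2.3,5.75,2.53,0,0,0],[3.1,5.75,2.53,0,0,0]]])

```text
time_s: 17.8
position: [0.4886, 0.2734, 0.2095]
tool_rot: [[-0.002, 0.642, 0.767], [-0.0, 0.767, -0.642], [-1.0, -0.002, -0.001]]
ft_force: [-1.0, 0.9, -1.4]
grip_width: 0.0071
```

>>> arm_command(plan=[[[0.5,0,0,0,0,0],[0.86,0,0,0,0,0],[0.86,0,0,0,0,0],[0.86,0,0,0,0,0],[0.86,0,0,0,0,0]]])

```text
time_s: 18.3
position: [0.4894, 0.2736, 0.1907]
tool_rot: [[0.001, 0.642, 0.767], [0.0, 0.767, -0.642], [-1.0, 0.001, 0.001]]
ft_force: [-0.6, -0.1, -1.3]
grip_width: 0.0073
```

Run:
```python
from plan import *
o=sensors.observe(); print(o['position'],o['ft_force'],o['time_s'])
trace((.4716,.3131),85.85)
c=snap('wrist','pics/w7.png'); print(seamfit('pics/w7.png',c,.4716,.3131,85.85)); snap('side','pics/s7.png')
```

```text
[0.4894 0.2736 0.1907] [-0.6158 -0.1039 -1.2512] 18.3
pts [[0.4892, 0.2735], [0.4947, 0.3493], [0.4548, 0.3521]]
hover [ 0.0277 -0.0103 -0.0026]
leg 0 [ 0.0015  2.4659 -1.7779]
leg 1 [-0.0019 -0.9358 -1.2978]
(np.int64(2367), array([0.4716, 0.3133]), np.float64(85.86477271326774), np.float64(1.4582738907297215))
```

The yellow pose is confirmed at close range, (0.4716,0.3133) at 85.9°. I'll descend and trace.

>>> arm_command(plan=[[[0.05,0,0,0,0,0],[0.1,0,0,0,0,0],[0.15,0,0,0,0,0],[0.2,0,0,0,0,0],[0.25,0,0,0,0,0],[0.3,0,0,0,0,0],[0.35,0,0,0,0,0],[0.4,0,0,0,0,0],[0.44,0,0,0,0,0],[0.48,0,0,0,0,0]]])

```text
time_s: 19.4
position: [0.4891, 0.2735, 0.178]
tool_rot: [[-0.0, 0.642, 0.767], [0.0, 0.767, -0.642], [-1.0, 0.0, -0.0]]
ft_force: [-0.2, -0.1, -1.8]
grip_width: 0.0072
```

>>> arm_command(plan=[[[0.04,0,0,0,0,0],[0.08,0,0,0,0,0],[0.12,0,0,0,0,0],[0.16,0,0,0,0,0],[0.2,0,0,0,0,0],[0.24,0,0,0,0,0],[0.28,0,0,0,0,0],[0.32,0,0,0,0,0],[0.36,0,0,0,0,0],[0.36,0,0,0,0,0]]])

```text
time_s: 20.4
position: [0.4892, 0.2735, 0.169]
tool_rot: [[0.0, 0.642, 0.767], [0.0, 0.767, -0.642], [-1.0, 0.0, 0.0]]
ft_force: [0.1, -0.2, 0.1]
grip_width: 0.0071
```

>>> arm_command(plan=[[[0,0.095,-0.068,0,0,0],[0,0.19,-0.137,0,0,0],[0,0.285,-0.205,0,0,0],[0,0.379,-0.274,0,0,0],[0,0.474,-0.342,0,0,0],[0,0.569,-0.41,0,0,0],[0,0.664,-0.479,0,0,0],[0,0.759,-0.547,0,0,0],[0,0.854,-0.615,0,0,0]]])

```text
time_s: 21.3
position: [0.4911, 0.3, 0.1691]
tool_rot: [[-0.0, 0.642, 0.767], [-0.0, 0.767, -0.642], [-1.0, -0.0, -0.0]]
ft_force: [-0.6, -2.8, 0.1]
grip_width: 0.0072
```

>>> arm_command(plan=[[[0,0.095,-0.068,0,0,0],[0,0.19,-0.137,0,0,0],[0,0.285,-0.205,0,0,0],[0,0.379,-0.274,0,0,0],[0,0.474,-0.342,0,0,0],[0,0.569,-0.41,0,0,0],[0,0.664,-0.479,0,0,0],[0,0.759,-0.547,0,0,0],[0,0.854,-0.615,0,0,0]]])

```text
time_s: 22.2
position: [0.493, 0.3262, 0.1691]
tool_rot: [[-0.0, 0.642, 0.767], [-0.0, 0.767, -0.642], [-1.0, -0.0, -0.0]]
ft_force: [0.9, -2.4, 1.0]
grip_width: 0.0073
```

>>> arm_command(plan=[[[0,0.095,-0.068,0,0,0],[0,0.19,-0.137,0,0,0],[0,0.285,-0.205,0,0,0],[0,0.379,-0.274,0,0,0],[0,0.474,-0.342,0,0,0],[0,0.569,-0.41,0,0,0],[0,0.664,-0.479,0,0,0],[0,0.758,-0.548,0,0,0],[0,0.758,-0.548,0,0,0]]])

```text
time_s: 23.1
position: [0.4947, 0.3499, 0.1691]
tool_rot: [[0.0, 0.642, 0.767], [0.001, 0.767, -0.642], [-1.0, 0.001, -0.0]]
ft_force: [0.8, 0.9, 0.2]
grip_width: 0.0073
```

Run:
```python
from plan import *
o=sensors.observe(); S=seampts(np.array((.4716,.3132)),85.85)+(.0004,-.0003)
print(o['position'],o['ft_force'],o['time_s'],[go([*q,.169],o['tool_rot'],o['position'],o['tool_rot'])[:3] for q in S[1:]])
```

```text
[0.4947 0.3499 0.1691] [0.7704 0.8881 0.185 ] 23.1 [array([ 0.0048, -0.0186,  0.0147]), array([ 0.0043, -0.9541, -1.2833])]
```

>>> arm_command(plan=[[[0,-0.067,-0.093,0,0,0],[0,-0.134,-0.185,0,0,0],[0,-0.2,-0.278,0,0,0],[0,-0.267,-0.371,0,0,0],[0,-0.334,-0.464,0,0,0],[0,-0.401,-0.556,0,0,0],[0,-0.468,-0.649,0,0,0]]])

```text
time_s: 23.8
position: [0.4745, 0.3508, 0.1691]
tool_rot: [[0.0, 0.642, 0.767], [0.0, 0.767, -0.642], [-1.0, 0.0, 0.0]]
ft_force: [2.4, 0.0, 0.7]
grip_width: 0.0072
```

>>> arm_command(plan=[[[0,-0.067,-0.093,0,0,0],[0,-0.134,-0.185,0,0,0],[0,-0.2,-0.278,0,0,0],[0,-0.267,-0.371,0,0,0],[0,-0.334,-0.464,0,0,0],[0,-0.401,-0.556,0,0,0],[0,-0.468,-0.649,0,0,0],[0,-0.468,-0.649,0,0,0],[0,-0.468,-0.649,0,0,0]]])

```text
time_s: 24.7
position: [0.4542, 0.3522, 0.1689]
tool_rot: [[-0.002, 0.642, 0.767], [-0.0, 0.767, -0.642], [-1.0, -0.001, -0.001]]
ft_force: [0.3, 0.3, -0.4]
grip_width: 0.007
```

Run:
```python
from plan import *
o=sensors.observe(); S=seampts(np.array((.4716,.3132)),85.85)+(.0004,-.0003)
print(o['position'],o['ft_force'],o['time_s'],[go([*q,.169],o['tool_rot'],o['position'],o['tool_rot'])[:3] for q in S[2:]])
c=snap('side','pics/s8.png'); w=snap('wrist','pics/w8.png'); t=snap('top','pics/t8.png')
print(seamfit('pics/w8.png',w,.4716,.3132,85.85))
a=cv2.imread('pics/s8.png'); u,v=proj(c,[*S[2],.015]).astype(int); print(u-40,v-35); 
b=cv2.imread('pics/w8.png'); x,y=proj(w,[*S[2],.015]).astype(int); print(x-50,y-75)
cv2.imwrite('pics/k.png',np.hstack([cv2.resize(a[v-45:v+30,u-40:u+10],(400,600),interpolation=cv2.INTER_CUBIC),cv2.resize(b[y-75:y+75,x-50:x+50],(400,600),interpolation=cv2.INTER_CUBIC)]))
```

```text
[0.4542 0.3522 0.1689] [ 0.2512  0.2507 -0.4049] 24.7 [array([-0.0048,  0.0169,  0.0175])]
(np.int64(695), array([0.47  , 0.3128]), np.float64(82.75508015975981), np.float64(3.8857119868753123))
304 266
269 156
```

View pics/k.png

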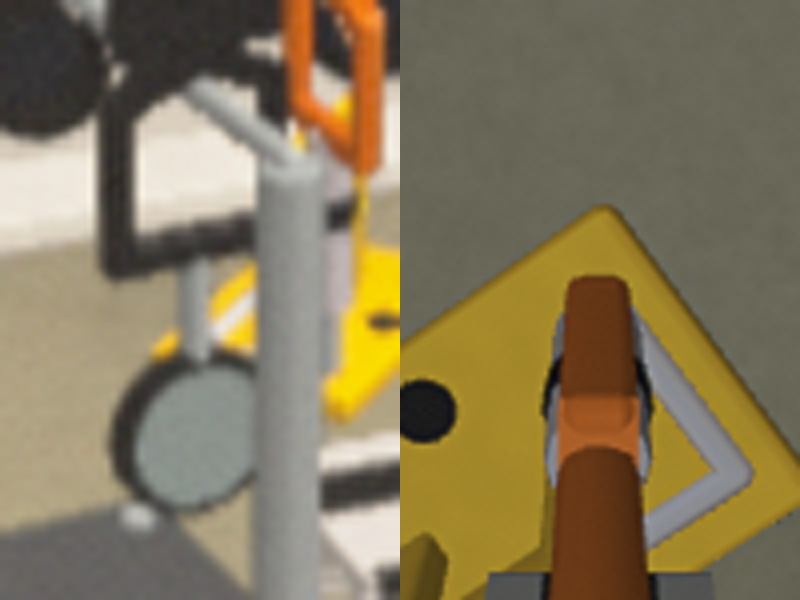

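The point rests at the end of the short leg in both views. I'll lift and go back to the hook.

Run:
```python
from plan import *
o=sensors.observe()
print(go([.5218,.4449,.30],down(140.6),np.array([.4546,.3521,.169]),down(50.1)))
```

```text
[ -5.24     4.5719  -0.3189 -15.0833  -0.      -0.    ]
```

>>> arm_command(plan=[[[-0.1,0,0,0,0,0],[-0.25,0,0,0,0,0],[-0.5,0,0,0,0,0],[-0.9,0,0,0,0,0],[-1.6,0,0,0,0,0],[-2.5,0,0,0,0,0],[-3.4,0,0,0,0,0],[-4.4,0,0,0,0,0],[-5.24,0,0,0,0,0],[-5.24,0,0,0,0,0]]])

```text
time_s: 25.85
position: [0.4554, 0.3525, 0.3035]
tool_rot: [[0.006, 0.642, 0.767], [0.003, 0.767, -0.642], [-1.0, 0.006, 0.003]]
ft_force: [-0.2, -0.8, -1.6]
grip_width: 0.007
```

>>> arm_command(plan=[[[0,0.4,-0.03,-1.35,0,0],[0,0.8,-0.06,-2.7,0,0],[0,1.2,-0.09,-4.05,0,0],[0,1.6,-0.12,-5.4,0,0],[0,2.0,-0.15,-6.75,0,0],[0,2.4,-0.18,-8.1,0,0],[0,2.8,-0.2,-9.45,0,0],[0,3.3,-0.23,-10.8,0,0],[0,3.9,-0.27,-12.15,0,0],[0,4.57,-0.32,-13.5,0,0]]])

```text
time_s: 26.85
position: [0.5221, 0.4451, 0.2989]
tool_rot: [[-0.001, -0.661, 0.75], [-0.001, 0.75, 0.661], [-1.0, 0.0, -0.002]]
ft_force: [-0.9, 0.4, -1.7]
grip_width: 0.007
```

>>> arm_command(plan=[[[0,0,0,-0.8,0,0],[0,0,0,-1.58,0,0],[0.5,0,0,-1.58,0,0],[1.1,0,0,-1.58,0,0],[1.7,0,0,-1.58,0,0],[2.2,0,0,-1.58,0,0],[2.44,0,0,-1.58,0,0],[2.44,0,0,-1.58,0,0],[2.44,0,0,-1.58,0,0],[2.44,0,0,-1.58,0,0]]])

```text
time_s: 27.85
position: [0.5221, 0.4451, 0.2398]
tool_rot: [[0.001, -0.772, 0.636], [0.001, 0.636, 0.772], [-1.0, -0.0, 0.001]]
ft_force: [0.4, -0.0, -1.3]
grip_width: 0.0075
```

Run:
```python
from plan import *
o=sensors.observe(); p,R0=o['position'],o['tool_rot']; print(p,R0[:,1],o['ft_force'],o['time_s'])
for q in([.5218,.4449,.2391],[.4666,.4903,.2391]): print(go(q,down(140.6),p,R0))
```

```text
[0.5221 0.4451 0.2398] [-0.772   0.6356 -0.0004] [ 0.3909 -0.0336 -1.3388] 27.85
[ 0.0271  0.006  -0.013  -0.0104  0.0114  0.0042]
[ 0.0258  2.8649 -0.0143 -0.0104  0.0114  0.0042]
```

>>> arm_command(plan=[[[0.01,0.3,-0.01,0,0,0],[0.01,0.6,-0.01,0,0,0],[0.01,0.9,-0.01,0,0,0],[0.01,1.2,-0.01,0,0,0],[0.01,1.5,-0.01,0,0,0],[0.01,1.8,-0.01,0,0,0],[0.01,2.1,-0.01,0,0,0],[0.01,2.4,-0.01,0,0,0],[0.01,2.7,-0.01,0,0,0],[0.01,2.86,-0.01,0,0,0]]])

```text
time_s: 28.85
position: [0.466, 0.4907, 0.2388]
tool_rot: [[-0.0, -0.772, 0.635], [0.0, 0.635, 0.772], [-1.0, 0.0, 0.0]]
ft_force: [0.4, 0.1, -2.1]
grip_width: 0.0076
```

>>> arm_command(plan=[[[0.1,0,0,0,0,0],[0.2,0,0,0,0,0],[0.3,0,0,0,0,0],[0.4,0,0,0,0,0],[0.5,0,0,0,0,0],[0.6,0,0,0,0,0],[0.68,0,0,0,0,0],[0.68,0,0,0,0,0],[0.68,0,0,0,0,0]]])

```text
time_s: 29.75
position: [0.4667, 0.4902, 0.2219]
tool_rot: [[0.0, -0.772, 0.636], [0.0, 0.636, 0.772], [-1.0, -0.0, 0.0]]
ft_force: [0.2, 0.3, -0.6]
grip_width: 0.0077
```

Run:
```python
from plan import *
o=sensors.observe(); p,R0=o['position'],o['tool_rot']; print(p,R0[:,1],o['ft_force'],o['time_s'])
```

```text
[0.4667 0.4902 0.2219] [-0.772   0.6356 -0.0001] [ 0.2411  0.2579 -0.6133] 29.75
```

>>> arm_command(plan=[[[0.02,0,0,0,0,0],[0.02,0,0,0,0,0],[0.02,0,0,0,0,0]]])

```text
time_s: 30.05
position: [0.4667, 0.4902, 0.2218]
tool_rot: [[0.001, -0.772, 0.636], [0.0, 0.636, 0.772], [-1.0, -0.0, 0.001]]
ft_force: [-0.4, 0.4, 2.4]
grip_width: 0.0073
```

>>> arm_command(plan=[[[0,0,0,0,0,0],[0,0,0,0,0,0],[0,0,0,0,0,0],[0,0,0,0,0,0],[0,0,0,0,0,0],[0,0,0,0,0,0]]], jaw=0.65)

```text
time_s: 30.65
position: [0.4666, 0.4902, 0.2213]
tool_rot: [[-0.0, -0.772, 0.636], [0.0, 0.636, 0.772], [-1.0, 0.0, 0.0]]
ft_force: [0.1, 0.0, 0.0]
grip_width: 0.0298
```

>>> arm_command(plan=[[[-0.3,0,0,0,0,0],[-0.7,0,0,0,0,0],[-1.2,0,0,0,0,0],[-1.8,0,0,0,0,0],[-2.5,0,0,0,0,0],[-3.3,0,0,0,0,0],[-4.1,0,0,0,0,0],[-4.4,0,0,0,0,0],[-4.4,0,0,0,0,0]]])

```text
time_s: 31.55
position: [0.4667, 0.4903, 0.3329]
tool_rot: [[0.002, -0.772, 0.636], [0.002, 0.636, 0.772], [-1.0, -0.001, 0.003]]
ft_force: [-0.2, 0.6, -0.1]
grip_width: 0.0298
```

Run:
```python
from plan import *
o=sensors.observe(); print(o['position'],o['ft_force'],o['grip_width'],o['time_s'])
s=snap('side','pics/s9.png'); t=snap('top','pics/t9.png'); w=snap('wrist','pics/w9.png')
a=cv2.imread('pics/s9.png')[195:345,270:470]; b=cv2.imread('pics/t9.png')[130:330,300:600]
cv2.imwrite('pics/l.png',np.vstack([np.hstack([cv2.resize(a,(400,300)),cv2.resize(cv2.imread('pics/w9.png'),(400,300))]),cv2.resize(b,(800,533))])[:600])
```

```text
[0.4667 0.4903 0.3329] [-0.2373  0.5605 -0.1272] 0.02982210238891875 31.55
```

View pics/l.png

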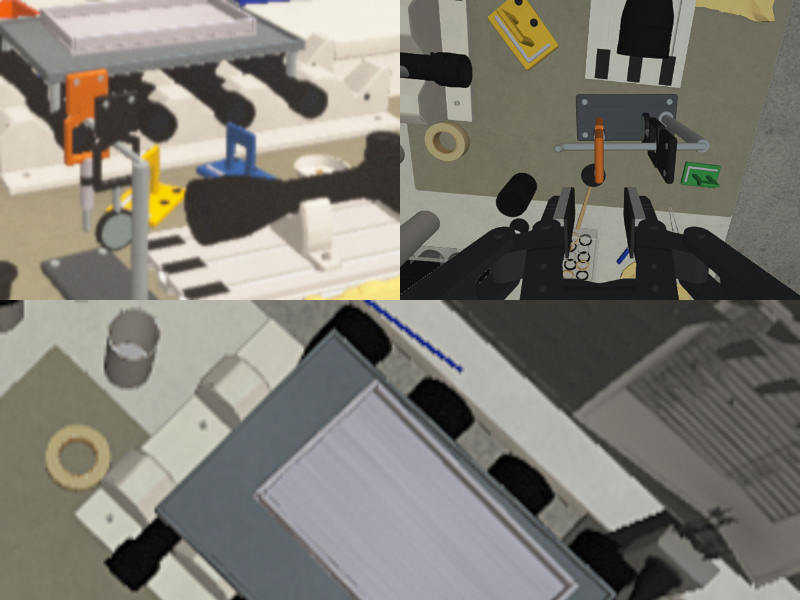

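The stylus hangs on the rod and the mirror is undisturbed. Next I'll find the tray by code, then and now, to see whether it was knocked.

Run:
```python
from h import *
for f in('top0','t9'):
    c=cam(f'pics/{f}.png'); im=cv2.imread(f'pics/{f}.png'); 
    hsv=cv2.cvtColor(im,cv2.COLOR_BGR2HSV); sub=np.zeros(im.shape[:2],np.uint8); sub[150:300,370:530]=255
    m=((im.min(2)>130).astype(np.uint8)*255)&sub
    # restrict to shelf polygon
    poly=np.array([(360,205),(428,148),(528,240),(472,302)],np.int32); k=np.zeros_like(m); cv2.fillPoly(k,[poly],255); m&=k
    m=cv2.morphologyEx(m,cv2.MORPH_CLOSE,np.ones((7,7)))
    cs,_=cv2.findContours(m,cv2.RETR_EXTERNAL,cv2.CHAIN_APPROX_NONE); b=max(cs,key=cv2.contourArea)
    r=cv2.minAreaRect(b); bx=cv2.boxPoints(r); w=np.array([plane(c,p,.159) for p in bx]); 
    print(f,r,bx.tolist(),'\n',w[:,:2].tolist(),'centre',w.mean(0),[np.linalg.norm(w[i]-w[(i+1)%4]) for i in range(4)],np.degrees(np.arctan2(*(w[1]-w[0])[1::-1])),np.degrees(np.arctan2(*(w[2]-w[1])[1::-1])))
c=cam('pics/w9.png'); print(seamfit('pics/w9.png',c,.4716,.3132,85.85))
c=cam('pics/t9.png'); print(seamfit('pics/t9.png',c,.3908,.2007,147.7),seamfit('pics/t9.png',c,.4716,.3132,85.85))
```

```text
top0 ((455.75006103515625, 219.25001525878906), (110.30865478515625, 62.932498931884766), 45.0) [[394.50006103515625, 202.50001525878906], [439.00006103515625, 158.00001525878906], [517.0000610351562, 236.00001525878906], [472.50006103515625, 280.5]] 
 [[0.6284298749061488, 0.19184934765469075], [0.74272313698538, 0.0760030084662367], [0.5419772204363023, -0.11194774967165749], [0.4319456481780124, 0.003991587573045963]] centre [0.5863 0.04   0.159 ] [np.float64(0.16273697815824825), np.float64(0.2749989281719812), np.float64(0.1598401602050384), np.float64(0.2718392712171045)] -45.38664972192037 -136.88538774751524
t9 ((455.75006103515625, 219.25), (110.30865478515625, 62.93250274658203), 45.0) [[394.50006103515625, 202.5], [439.00006103515625, 158.0], [517.0000610351562, 236.0], [472.50006103515625, 280.5]] 
 [[0.6284299145405577, 0.19184934670615403], [0.7427231775162836, 0.07600300706429514], [0.5419772588869842, -0.11194775172132365], [0.4319456481780124, 0.003991587573045963]] centre [0.5863 0.04   0.159 ] [np.float64(0.1627369791106353), np.float64(0.27499893013321186), np.float64(0.15984018816063025), np.float64(0.2718392992091845)] -45.38664960934547 -136.88538794522125
(np.int64(2286), array([0.4713, 0.3122]), np.float64(85.82821069225278), np.float64(1.3940352781523413))
(np.int64(2657), array([0.3916, 0.1991]), np.float64(147.68049867397735), np.float64(1.633237747696773)) (np.int64(2570), array([0.4724, 0.3116]), np.float64(85.89316012016107), np.float64(1.5821461310967984))
```

```bash
cat >> h.py <<'E'
def tray(f):
    c=cam(f); im=cv2.imread(f); m=(im.min(2)>130).astype(np.uint8)*255
    k=np.zeros_like(m); cv2.fillPoly(k,[np.array([(360,205),(428,148),(528,240),(472,302)],np.int32)],255)
    m=cv2.morphologyEx(m&k,cv2.MORPH_CLOSE,np.ones((7,7))); cs,_=cv2.findContours(m,cv2.RETR_EXTERNAL,cv2.CHAIN_APPROX_NONE)
    b=max(cs,key=cv2.contourArea); W=np.array([plane(c,p,.159)[:2] for p in b[:,0].astype(float)],np.float32)
    r=cv2.minAreaRect(W*1000); bx=cv2.boxPoints(r)/1000; out=[]
    for i in range(4):
        A,B=bx[i],bx[(i+1)%4]; d=(B-A)/np.linalg.norm(B-A); t=(W-A)@d; n=np.abs((W-A)@[-d[1],d[0]])
        s=W[(n<.008)&(t>.02)&(t<np.linalg.norm(B-A)-.02)]; l=cv2.fitLine(s,cv2.DIST_HUBER,0,.01,.01).ravel()
        out.append((round(float(np.degrees(np.arctan2(l[1],l[0])))%180,2),len(s)))
    return r,out
E
python3 - <<'E'
from h import *
print(tray('pics/t9.png'))
o=sensors.observe(); p,R0=o['position'],o['tool_rot']
print(p,go([.3908,.2007,.333],down(57.7),p,R0))
E
```

```text
(((585.1593627929688, 39.89686584472656), (271.92266845703125, 162.66278076171875), 43.11461639404297), [(132.42, 37), (42.55, 67), (133.37, 35), (42.67, 67)])
[0.4665 0.4901 0.3302] [ -0.0935  -5.02   -10.8601  13.8064  -0.0183   0.0094]
```

>>> arm_command(plan=[[[0,-0.4,-0.9,1.3,0,0],[0,-0.9,-1.9,2.7,0,0],[0,-1.4,-3.0,4.1,0,0],[0,-1.9,-4.1,5.5,0,0],[0,-2.4,-5.2,6.9,0,0],[0,-2.9,-6.3,8.3,0,0],[0,-3.4,-7.4,9.7,0,0],[0,-3.9,-8.5,11.1,0,0],[0,-4.5,-9.7,12.4,0,0],[0,-5.02,-10.86,13.8,0,0]]], jaw=0.6)

```text
time_s: 32.7
position: [0.3901, 0.1996, 0.3305]
tool_rot: [[-0.001, 0.539, 0.843], [-0.0, 0.843, -0.539], [-1.0, -0.001, -0.001]]
ft_force: [1.0, 0.1, 0.5]
grip_width: 0.0343
```

>>> arm_command(plan=[[[0,0,0,0,0,0],[0,0,0,0,0,0],[0,0,0,0,0,0],[0,0,0,0,0,0],[0,0,0,0,0,0]]])

```text
time_s: 33.2
position: [0.391, 0.2014, 0.3311]
tool_rot: [[-0.001, 0.533, 0.846], [-0.0, 0.846, -0.533], [-1.0, -0.0, -0.0]]
ft_force: [-0.6, 0.2, 0.4]
grip_width: 0.034
```

Run:
```python
from h import *
o=sensors.observe(); p,R0=o['position'],o['tool_rot']; print(p,o['q'],o['grip_width'],o['time_s'])
c=snap('wrist','pics/w10.png'); r=seamfit('pics/w10.png',c,.3908,.2007,147.7); print(r)
print(go([.3908,.2007,.07],down(57.7),p,R0), go([*r[1],.07],down(r[2]-90),p,R0))
```

```text
[0.391  0.2014 0.3311] [ 11.7499   7.6974  81.6175   0.0027  90.7153 -46.0706] 0.033981626227235 33.2
(np.int64(2300), array([0.3913, 0.2011]), np.float64(147.57767247322434), np.float64(1.401592633373057))
[10.4425 -0.0233  0.0111  0.0201 -0.0039  0.0032] [10.4425  0.0001  0.0218  0.0405 -0.0039  0.0032]
```

Blue is still at (0.391,0.201), 147.6°. I'll descend onto its handle.

>>> arm_command(plan=[[[1.3,0,0,0,0,0],[2.8,0,0,0,0,0],[4.3,0,0,0,0,0],[5.8,0,0,0,0,0],[7.2,0,0,0,0,0],[8.4,0,0,0,0,0],[9.3,0,0,0,0,0],[9.9,0,0,0,0,0],[10.25,0,0,0,0,0],[10.44,0,0,0,0,0]]])

```text
time_s: 34.25
position: [0.391, 0.201, 0.0698]
tool_rot: [[-0.001, 0.533, 0.846], [-0.0, 0.846, -0.533], [-1.0, -0.0, -0.0]]
ft_force: [0.6, -0.0, 0.3]
grip_width: 0.0341
```

>>> arm_command(plan=[[[0,0,0,0,0,0],[0,0,0,0,0,0]]])

```text
time_s: 34.45
position: [0.3913, 0.2009, 0.0709]
tool_rot: [[0.001, 0.534, 0.846], [0.0, 0.846, -0.534], [-1.0, 0.001, 0.001]]
ft_force: [0.4, 0.1, 0.2]
grip_width: 0.0342
```

>>> arm_command(plan=[[[0,0,0,0,0,0],[0,0,0,0,0,0],[0,0,0,0,0,0],[0,0,0,0,0,0],[0,0,0,0,0,0],[0,0,0,0,0,0],[0,0,0,0,0,0]]], jaw=1.0, newtons=70)

```text
time_s: 35.15
position: [0.3913, 0.201, 0.0707]
tool_rot: [[0.001, 0.534, 0.846], [0.0, 0.846, -0.534], [-1.0, 0.001, 0.001]]
ft_force: [0.8, 2.0, 5.4]
grip_width: 0.0069
```

Run:
```python
from h import *
o=sensors.observe(); p,R0=o['position'],o['tool_rot']; print(p,o['ft_force'],o['wrist_torque'],o['grip_width'],o['time_s'])
d=R0.T@np.array([-.743,.669,0])*.045/.025; print(d)
print(go([.555,.0144,.31],down(42.7),p+np.array([-.743*.045,.669*.045,.31-p[2]]),R0))
c=snap('side','pics/s11.png');snap('top','pics/t11.png');snap('wrist','pics/w11.png')
```

```text
[0.3913 0.201  0.0707] [0.8424 1.957  5.4257] [ 0.244   0.0456 -0.0046] 0.006937502922242585 35.15
[-0.0011  0.3043 -1.7737]
[ 0.0059 -3.1198 11.2946  2.5057  0.0064 -0.0107]
```

>>> arm_command(plan=[[[-0.12,0,0,0,0,0],[-0.28,0,0,0,0,0],[-0.48,0,0,0,0,0],[-0.48,0.05,-0.3,0,0,0],[-0.48,0.1,-0.7,0,0,0],[-0.48,0.18,-1.1,0,0,0],[-0.48,0.25,-1.5,0,0,0],[-0.48,0.3,-1.77,0,0,0],[-0.48,0.3,-1.77,0,0,0]]])

```text
time_s: 36.2
position: [0.3566, 0.2314, 0.0823]
tool_rot: [[-0.001, 0.533, 0.846], [-0.0, 0.846, -0.533], [-1.0, -0.0, -0.0]]
ft_force: [-0.6, 0.5, -4.9]
grip_width: 0.0066
```

>>> arm_command(plan=[[[-0.3,0,0,0,0,0],[-0.9,0,0,0,0,0],[-1.8,0,0,0,0,0],[-2.9,0,0,0,0,0],[-4.1,0,0,0,0,0],[-5.3,0,0,0,0,0],[-6.5,0,0,0,0,0],[-7.7,0,0,0,0,0],[-8.7,0,0,0,0,0],[-9.1,0,0,0,0,0]]])

```text
time_s: 37.2
position: [0.358, 0.2306, 0.3123]
tool_rot: [[0.004, 0.534, 0.845], [0.001, 0.845, -0.534], [-1.0, 0.003, 0.003]]
ft_force: [0.4, -0.2, -4.6]
grip_width: 0.0067
```

Run:
```python
from h import *
o=sensors.observe(); p,R0=o['position'],o['tool_rot']; print(p,o['ft_force'],o['wrist_torque'],o['grip_width'],o['time_s'])
snap('top','pics/t12.png'); print(tray('pics/t12.png'))
print(go([.555,.0144,.31],down(42.7),p,R0))
```

```text
[0.358  0.2306 0.3123] [ 0.4385 -0.1989 -4.6088] [ 0.0024  0.0113 -0.0384] 0.006685474836836367 37.2
(((585.1328125, 39.87202453613281), (271.995361328125, 162.66278076171875), 43.1146125793457), [(132.45, 37), (42.51, 68), (133.38, 36), (42.63, 67)])
[ 0.1162 -3.1013 11.2829  2.5017  0.0233 -0.0336]
```

>>> arm_command(plan=[[[0.05,-0.2,0.8,0.3,0,0],[0.1,-0.6,2.2,0.6,0,0],[0.1,-1.0,3.7,0.9,0,0],[0.1,-1.4,5.2,1.3,0,0],[0.1,-1.85,6.7,1.7,0,0],[0.1,-2.25,8.2,2.1,0,0],[0.1,-2.7,9.7,2.4,0,0],[0.1,-3.0,10.8,2.5,0,0],[0.1,-3.1,11.28,2.5,0,0],[0.1,-3.1,11.28,2.5,0,0]]])

```text
time_s: 38.25
position: [0.5551, 0.0137, 0.3056]
tool_rot: [[-0.003, 0.735, 0.678], [0.0, 0.678, -0.735], [-1.0, -0.002, -0.002]]
ft_force: [-0.2, -0.1, -5.6]
grip_width: 0.0068
```

>>> arm_command(plan=[[[0,0,0,0,0,0],[0,0,0,0,0,0],[0,0,0,0,0,0]]])

```text
time_s: 38.55
position: [0.5541, 0.0156, 0.3075]
tool_rot: [[0.0, 0.734, 0.68], [0.0, 0.68, -0.734], [-1.0, 0.0, 0.0]]
ft_force: [-0.4, 0.1, -5.5]
grip_width: 0.0066
```

Run:
```python
from h import *
o=sensors.observe(); p,R0=o['position'],o['tool_rot']; print(p,R0[:,1],o['q'],o['ft_force'],o['grip_width'],o['time_s'])
print(go([.555,.0144,.2117],down(42.7),p,R0))
t=snap('top','pics/t13.png'); s=snap('side','pics/s13.png'); snap('wrist','pics/w13.png')
a=cv2.imread('pics/s13.png')[130:330,300:500]; b=cv2.imread('pics/w13.png')
cv2.imwrite('pics/m.png',np.hstack([cv2.resize(a,(400,400),interpolation=cv2.INTER_CUBIC),cv2.resize(b,(400,300))[:400] if False else cv2.copyMakeBorder(cv2.resize(b,(400,300)),0,100,0,0,cv2.BORDER_CONSTANT)]))
```

```text
[0.5541 0.0156 0.3075] [0.7337 0.6795 0.0001] [-10.6323  20.5016  67.8939   0.0048  91.5996 -53.438 ] [-0.4024  0.0857 -5.4888] 0.006572515354503813 38.55
[ 3.8338 -0.0044  0.0595  0.0176  0.0002 -0.0011]
```

>>> arm_command(plan=[[[0.4,0,0.05,0,0,0],[1.0,0,0.05,0,0,0],[1.7,0,0.05,0,0,0],[2.4,0,0.05,0,0,0],[2.9,0,0.05,0,0,0],[3.2,0,0.05,0,0,0],[3.4,0,0.05,0,0,0],[3.55,0,0.05,0,0,0],[3.65,0,0.05,0,0,0],[3.65,0,0.05,0,0,0]]])

```text
time_s: 39.7
position: [0.5555, 0.0138, 0.2161]
tool_rot: [[0.0, 0.734, 0.679], [-0.0, 0.679, -0.734], [-1.0, 0.0, 0.0]]
ft_force: [-0.9, 0.1, -4.9]
grip_width: 0.0067
```

>>> arm_command(plan=[[[0.03,0,0,0,0,0],[0.06,0,0,0,0,0],[0.09,0,0,0,0,0],[0.12,0,0,0,0,0],[0.15,0,0,0,0,0],[0.15,0,0,0,0,0]]])

```text
time_s: 40.3
position: [0.5554, 0.0138, 0.2122]
tool_rot: [[-0.0, 0.734, 0.679], [0.0, 0.679, -0.734], [-1.0, -0.0, -0.0]]
ft_force: [-0.1, -0.1, -4.8]
grip_width: 0.0069
```

>>> arm_command(plan=[[[0.02,0,0,0,0,0],[0.04,0,0,0,0,0],[0.05,0,0,0,0,0],[0.05,0,0,0,0,0]]])

```text
time_s: 40.7
position: [0.5554, 0.0138, 0.211]
tool_rot: [[-0.0, 0.734, 0.679], [-0.0, 0.679, -0.734], [-1.0, -0.0, -0.0]]
ft_force: [0.3, 0.2, -5.0]
grip_width: 0.0068
```

>>> arm_command(plan=[[[0.02,0,0,0,0,0],[0.04,0,0,0,0,0],[0.06,0,0,0,0,0],[0.06,0,0,0,0,0]]])

```text
time_s: 41.1
position: [0.5555, 0.0139, 0.2098]
tool_rot: [[0.0, 0.734, 0.679], [0.0, 0.679, -0.734], [-1.0, 0.0, 0.0]]
ft_force: [-0.7, 2.3, -2.4]
grip_width: 0.0067
```

>>> arm_command(plan=[[[0.02,0,0,0,0,0],[0.02,0,0,0,0,0],[0.02,0,0,0,0,0]]])

```text
time_s: 41.4
position: [0.5555, 0.0139, 0.2098]
tool_rot: [[0.001, 0.734, 0.679], [-0.0, 0.679, -0.734], [-1.0, 0.001, 0.001]]
ft_force: [-1.6, 3.0, 5.3]
grip_width: 0.0068
```

>>> arm_command(plan=[[[0,0,0,0,0,0],[0,0,0,0,0,0],[0,0,0,0,0,0],[0,0,0,0,0,0],[0,0,0,0,0,0],[0,0,0,0,0,0]]], jaw=0.6)

```text
time_s: 42.0
position: [0.5555, 0.0138, 0.209]
tool_rot: [[-0.0, 0.734, 0.679], [-0.0, 0.679, -0.734], [-1.0, -0.0, 0.0]]
ft_force: [0.3, 0.5, -0.1]
grip_width: 0.0341
```

>>> arm_command(plan=[[[-0.3,0,0,0,0,0],[-0.8,0,0,0,0,0],[-1.5,0,0,0,0,0],[-2.4,0,0,0,0,0],[-3.3,0,0,0,0,0],[-4.2,0,0,0,0,0],[-4.8,0,0,0,0,0],[-4.8,0,0,0,0,0]]])

```text
time_s: 42.8
position: [0.5559, 0.0137, 0.3316]
tool_rot: [[0.005, 0.734, 0.679], [-0.001, 0.679, -0.734], [-1.0, 0.003, 0.004]]
ft_force: [0.5, 0.2, -0.2]
grip_width: 0.0344
```

Run:
```python
from h import *
o=sensors.observe(); p,R0=o['position'],o['tool_rot']; print(p,R0[:,1],o['ft_force'],o['grip_width'],o['time_s'])
w=snap('wrist','pics/w14.png'); print('blue in tray',seamfit('pics/w14.png',w,.5553,.0139,132.7,z=.151))
print(go([.4714,.313,.33],down(-4.15),p,R0))
```

```text
[0.5559 0.0137 0.3316] [0.7344 0.6787 0.0029] [ 0.4926  0.2096 -0.1506] 0.034381857977496794 42.8
blue in tray (np.int64(211), array([0.5552, 0.0116]), np.float64(132.80316237074405), np.float64(0.23287416979998507))
[  0.0367   5.6416 -11.0858   7.8151   0.0243  -0.0415]
```

>>> arm_command(plan=[[[0,0.4,-0.8,0.7,0,0],[0,1.0,-2.0,1.5,0,0],[0,1.6,-3.2,2.3,0,0],[0,2.2,-4.4,3.2,0,0],[0,2.9,-5.7,4.1,0,0],[0,3.5,-7.0,5.0,0,0],[0,4.2,-8.3,6.0,0,0],[0,4.9,-9.6,7.0,0,0],[0,5.64,-11.09,7.8,0,0],[0,5.64,-11.09,7.8,0,0]]])

```text
time_s: 43.85
position: [0.469, 0.3166, 0.3277]
tool_rot: [[-0.002, 0.998, -0.068], [0.0, -0.068, -0.998], [-1.0, -0.002, 0.0]]
ft_force: [0.0, -0.1, 0.5]
grip_width: 0.0342
```

>>> arm_command(plan=[[[0,0,0,0,0,0],[0,0,0,0,0,0],[0,0,0,0,0,0]]])

```text
time_s: 44.15
position: [0.4713, 0.3121, 0.3288]
tool_rot: [[-0.0, 0.997, -0.072], [-0.0, -0.072, -0.997], [-1.0, -0.0, 0.0]]
ft_force: [-0.1, 0.1, -0.5]
grip_width: 0.0341
```

Run:
```python
from h import *
o=sensors.observe(); p,R0=o['position'],o['tool_rot']; print(p,o['q'],o['grip_width'],o['time_s'])
c=snap('wrist','pics/w15.png'); r=seamfit('pics/w15.png',c,.4714,.313,85.85); print(r)
print(go([.4714,.313,.0705],down(-4.15),p,R0), go([*r[1],.0705],down(r[2]-90),p,R0))
t=snap('top','pics/t15.png'); print(tray('pics/t15.png')); print('blue top',seamfit('pics/t15.png',t,.556,.0125,132.7,z=.151,rgbmin=150))
```

```text
[0.4713 0.3121 0.3288] [21.5246 21.1885 63.4197 -0.0094 95.4235 25.6529] 0.03413845410754803 44.15
(np.int64(2186), array([0.471 , 0.3128]), np.float64(85.8745206995347), np.float64(1.341828515342691))
[10.3323  0.0072 -0.0387  0.0035  0.0037  0.0041] [10.3323 -0.0094 -0.0291 -0.0006  0.0037  0.0041]
(((585.2904052734375, 54.774078369140625), (271.9871520996094, 162.48941040039062), 43.21446228027344), [(132.46, 35), (42.54, 67), (133.17, 37), (42.67, 67)])
blue top (np.int64(6839), array([ 0.5515, -0.0089]), np.float64(111.34115426887898), np.float64(21.13096891253472))
```

The tray was knocked about 15 mm in +y. I'll see where blue is relative to it now.

Run:
```python
from h import *
t=cam('pics/t15.png'); im=cv2.imread('pics/t15.png').astype(int); B,G,R_=im[...,0],im[...,1],im[...,2]
m=((B-R_>50)&(B>80)).astype(np.uint8); m[:,:400]=0; m[:180]=0; m[320:]=0; m[:,540:]=0
ys,xs=np.nonzero(m); print(len(xs),xs.min(),xs.max(),ys.min(),ys.max())
# plate: oriented rect at z=.151
W=np.array([plane(t,(x,y),.151)[:2] for x,y in zip(xs,ys)],np.float32)*1000; print(cv2.minAreaRect(W))
c=W.mean(0)/1000
for dx in (0,.004,-.004): print(seamfit('pics/t15.png',t,c[0]+dx,c[1],132.7,z=.151))
print('tray',tray('pics/t15.png')[0])
cv2.imwrite('pics/n.png',cv2.resize(cv2.imread('pics/t15.png')[150:310,370:540],(680,640))[:600])
```

```text
730 439 482 211 252
((555.221923828125, 27.74066925048828), (63.83131408691406, 93.5510482788086), 42.565162658691406)
(np.int64(2915), array([0.5558, 0.0262]), np.float64(132.86112395793342), np.float64(8.247961354420227))
(np.int64(3241), array([0.5564, 0.0255]), np.float64(130.28042891765074), np.float64(9.23362570315381))
(np.int64(4006), array([0.5554, 0.0235]), np.float64(138.07265558013097), np.float64(20.679485538315))
tray ((585.2904052734375, 54.774078369140625), (271.9871520996094, 162.48941040039062), 43.21446228027344)
```

Blue moved along with the tray, so the pair stays consistent. The new yellow slot is (0.614,0.0835). I'll grasp yellow.

>>> arm_command(plan=[[[1.3,0,-0.03,0,0,0],[2.8,0,-0.03,0,0,0],[4.3,0,-0.03,0,0,0],[5.8,0,-0.03,0,0,0],[7.2,0,-0.03,0,0,0],[8.4,0,-0.03,0,0,0],[9.3,0,-0.03,0,0,0],[9.9,0,-0.03,0,0,0],[10.25,0,-0.03,0,0,0],[10.33,0,-0.03,0,0,0]]])

```text
time_s: 45.25
position: [0.471, 0.3135, 0.0702]
tool_rot: [[-0.001, 0.997, -0.071], [-0.0, -0.071, -0.997], [-1.0, -0.001, 0.0]]
ft_force: [-0.5, -0.1, 0.6]
grip_width: 0.0342
```

>>> arm_command(plan=[[[0,0,0,0,0,0],[0,0,0,0,0,0]]])

```text
time_s: 45.45
position: [0.4714, 0.3139, 0.0717]
tool_rot: [[0.001, 0.997, -0.071], [0.001, -0.071, -0.997], [-1.0, 0.001, -0.001]]
ft_force: [0.3, -0.4, -0.1]
grip_width: 0.0337
```

>>> arm_command(plan=[[[0,0,0,0,0,0],[0,0,0,0,0,0],[0,0,0,0,0,0],[0,0,0,0,0,0],[0,0,0,0,0,0],[0,0,0,0,0,0],[0,0,0,0,0,0]]], jaw=1.0, newtons=70)

```text
time_s: 46.15
position: [0.4713, 0.3139, 0.0711]
tool_rot: [[0.001, 0.997, -0.071], [0.0, -0.071, -0.997], [-1.0, 0.001, -0.0]]
ft_force: [1.9, 0.1, 3.3]
grip_width: 0.007
```

Run:
```python
from h import *
o=sensors.observe(); p,R0=o['position'],o['tool_rot']; print(p,o['ft_force'],o['wrist_torque'],o['grip_width'],o['time_s'])
print(R0.T@np.array([-.743,.669,0])*.035/.025)
```

```text
[0.4713 0.3139 0.0711] [1.8891 0.0777 3.2617] [-0.0437 -0.3245  0.0295] 0.00696252612204522 46.15
[-0.0007 -1.104  -0.8605]
```

>>> arm_command(plan=[[[-0.12,0,0,0,0,0],[-0.28,0,0,0,0,0],[-0.48,0,0,0,0,0],[-0.48,-0.2,-0.15,0,0,0],[-0.48,-0.5,-0.38,0,0,0],[-0.48,-0.8,-0.62,0,0,0],[-0.48,-1.1,-0.86,0,0,0],[-0.48,-1.1,-0.86,0,0,0]]])

```text
time_s: 46.95
position: [0.4437, 0.3382, 0.0827]
tool_rot: [[-0.001, 0.998, -0.069], [-0.0, -0.069, -0.998], [-1.0, -0.001, 0.0]]
ft_force: [-0.3, -0.8, -4.6]
grip_width: 0.0063
```

>>> arm_command(plan=[[[-0.3,0,0,0,0,0],[-0.9,0,0,0,0,0],[-1.8,0,0,0,0,0],[-2.9,0,0,0,0,0],[-4.1,0,0,0,0,0],[-5.3,0,0,0,0,0],[-6.5,0,0,0,0,0],[-7.7,0,0,0,0,0],[-8.7,0,0,0,0,0],[-9.1,0,0,0,0,0]]])

```text
time_s: 47.95
position: [0.4455, 0.3371, 0.3133]
tool_rot: [[0.004, 0.997, -0.071], [0.002, -0.071, -0.997], [-1.0, 0.004, -0.002]]
ft_force: [-0.5, 1.0, -4.6]
grip_width: 0.0064
```

Run:
```python
from h import *
o=sensors.observe(); p,R0=o['position'],o['tool_rot']; print(p,o['ft_force'],o['grip_width'],o['time_s'])
snap('top','pics/t16.png'); print(tray('pics/t16.png')[0])
print(go([.6139,.0835,.32],down(42.7),p,R0))
```

```text
[0.4455 0.3371 0.3133] [-0.4692  1.04   -4.5632] 0.006400147283047864 47.95
((585.1712646484375, 54.847869873046875), (272.10809326171875, 162.48704528808594), 43.15546798706055)
[-0.2574  7.4433  9.6389 -7.7978 -0.0033 -0.0463]
```

>>> arm_command(plan=[[[-0.1,0.5,0.6,-0.8,0,0],[-0.2,1.3,1.7,-1.7,0,0],[-0.26,2.2,2.9,-2.6,0,0],[-0.26,3.1,4.1,-3.5,0,0],[-0.26,4.1,5.3,-4.4,0,0],[-0.26,5.0,6.5,-5.3,0,0],[-0.26,5.9,7.7,-6.2,0,0],[-0.26,6.7,8.8,-7.1,0,0],[-0.26,7.3,9.5,-7.8,0,0],[-0.26,7.44,9.64,-7.8,0,0]]])

```text
time_s: 49.0
position: [0.6145, 0.0811, 0.3146]
tool_rot: [[-0.003, 0.736, 0.677], [-0.0, 0.677, -0.736], [-1.0, -0.003, -0.002]]
ft_force: [-0.6, 0.7, -4.9]
grip_width: 0.0068
```

>>> arm_command(plan=[[[0,0,0,0,0,0],[0,0,0,0,0,0],[0,0,0,0,0,0],[0,0,0,0,0,0]]])

```text
time_s: 49.4
position: [0.6131, 0.0845, 0.317]
tool_rot: [[0.0, 0.734, 0.679], [0.0, 0.679, -0.734], [-1.0, 0.0, 0.0]]
ft_force: [-0.5, 0.8, -4.5]
grip_width: 0.0067
```

Run:
```python
from h import *
o=sensors.observe(); p,R0=o['position'],o['tool_rot']; print(p,R0[:,1],o['q'],o['ft_force'],o['grip_width'],o['time_s'])
print(go([.6139,.0835,.2145],down(42.7),p,R0))
```

```text
[0.6131 0.0845 0.317 ] [0.7339 0.6792 0.0001] [ -3.0982  27.3269  55.4031   0.002   97.2643 -45.8811] [-0.5026  0.8143 -4.524 ] 0.006719102751348055 49.4
[ 4.0992 -0.003   0.0518  0.0139  0.0004 -0.0009]
```

>>> arm_command(plan=[[[0.4,0,0.05,0,0,0],[1.0,0,0.05,0,0,0],[1.8,0,0.05,0,0,0],[2.6,0,0.05,0,0,0],[3.2,0,0.05,0,0,0],[3.6,0,0.05,0,0,0],[3.85,0,0.05,0,0,0],[4.0,0,0.05,0,0,0],[4.1,0,0.05,0,0,0],[4.1,0,0.05,0,0,0]]])

```text
time_s: 50.4
position: [0.6144, 0.0828, 0.2145]
tool_rot: [[0.0, 0.734, 0.679], [-0.0, 0.679, -0.734], [-1.0, 0.0, 0.0]]
ft_force: [-0.3, 0.6, -5.1]
grip_width: 0.0066
```

>>> arm_command(plan=[[[0.03,0,0,0,0,0],[0.06,0,0,0,0,0],[0.09,0,0,0,0,0],[0.12,0,0,0,0,0],[0.15,0,0,0,0,0],[0.15,0,0,0,0,0]]])

```text
time_s: 51.0
position: [0.6143, 0.0828, 0.2105]
tool_rot: [[-0.0, 0.734, 0.679], [0.0, 0.679, -0.734], [-1.0, -0.0, -0.0]]
ft_force: [0.1, -0.6, -4.9]
grip_width: 0.007
```

>>> arm_command(plan=[[[0.02,0,0,0,0,0],[0.03,0,0,0,0,0],[0.03,0,0,0,0,0]]])

```text
time_s: 51.3
position: [0.6144, 0.0828, 0.2101]
tool_rot: [[0.001, 0.734, 0.679], [-0.0, 0.679, -0.734], [-1.0, 0.0, 0.0]]
ft_force: [1.0, -0.3, -2.0]
grip_width: 0.0065
```

Contact begins at the expected height. I'll go down 0.5 mm more, release, rise, and move away clear of the camera views.

>>> arm_command(plan=[[[0.02,0,0,0,0,0],[0.02,0,0,0,0,0],[0.02,0,0,0,0,0]]])

```text
time_s: 51.6
position: [0.6146, 0.0828, 0.2101]
tool_rot: [[0.001, 0.734, 0.679], [0.0, 0.679, -0.734], [-1.0, 0.001, 0.001]]
ft_force: [-1.2, 0.7, 3.9]
grip_width: 0.0069
```

>>> arm_command(plan=[[[0,0,0,0,0,0],[0,0,0,0,0,0],[0,0,0,0,0,0],[0,0,0,0,0,0],[0,0,0,0,0,0],[0,0,0,0,0,0]]], jaw=0.6)

```text
time_s: 52.2
position: [0.6144, 0.0827, 0.2093]
tool_rot: [[-0.0, 0.734, 0.679], [-0.0, 0.679, -0.734], [-1.0, -0.0, 0.0]]
ft_force: [0.2, 0.8, 0.0]
grip_width: 0.0342
```

>>> arm_command(plan=[[[-0.3,0,0,0,0,0],[-0.8,0,0,0,0,0],[-1.5,0,0,0,0,0],[-2.4,0,0,0,0,0],[-3.3,0,0,0,0,0],[-4.2,0,0,0,0,0],[-4.8,0,0,0,0,0],[-4.8,0,0,0,0,0]]])

```text
time_s: 53.0
position: [0.6147, 0.0828, 0.3327]
tool_rot: [[0.006, 0.734, 0.679], [-0.0, 0.679, -0.734], [-1.0, 0.004, 0.004]]
ft_force: [0.3, -0.0, 0.8]
grip_width: 0.0343
```

>>> arm_command(plan=[[[0,0.3,-1.0,0,0,0],[0,0.6,-2.5,0,0,0],[0,0.9,-4.0,0,0,0],[0,1.2,-5.5,0,0,0],[0,1.5,-7.0,0,0,0],[0,1.5,-8.5,0,0,0],[0,1.5,-10.0,0,0,0],[0,1.5,-10.0,0,0,0],[0,1.5,-10.0,0,0,0]]])

```text
time_s: 53.9
position: [0.4719, 0.2921, 0.3292]
tool_rot: [[-0.0, 0.734, 0.68], [-0.0, 0.68, -0.734], [-1.0, -0.0, 0.0]]
ft_force: [-0.0, -0.7, 0.0]
grip_width: 0.0345
```

Run:
```python
from h import *
o=sensors.observe(); print(o['position'],o['ft_force'],o['grip_width'],o['time_s'])
t=snap('top','pics/t17.png'); snap('side','pics/s17.png'); im=cv2.imread('pics/t17.png').astype(int); B,G,R_=[im[...,i] for i in range(3)]
print(tray('pics/t17.png')[0])
for n,m in(('blue',(B-R_>50)&(B>80)),('yel',(R_-B>80)&(R_>130))):
    m=m.copy(); m[:,:395]=0;m[:150]=0;m[310:]=0;m[:,540:]=0; ys,xs=np.nonzero(m)
    print(n,len(xs),cv2.minAreaRect(np.array([plane(t,(x,y),.151)[:2] for x,y in zip(xs,ys)],np.float32)*1000))
a=cv2.imread('pics/t17.png')[140:310,370:540]; b=cv2.imread('pics/s17.png')[180:380,260:460]
cv2.imwrite('pics/z.png',np.hstack([cv2.resize(a,(400,400),interpolation=cv2.INTER_CUBIC),cv2.resize(b,(400,400),interpolation=cv2.INTER_CUBIC)]))
```

```text
[0.4719 0.2921 0.3292] [-0.0247 -0.7437  0.0006] 0.03446035065443167 53.9
((569.4876708984375, 71.61251831054688), (272.0135192871094, 208.4013214111328), 43.15546798706055)
blue 744 ((627.5416259765625, 2.9540176391601562), (98.68081665039062, 260.1669616699219), 71.7042007446289)
yel 790 ((614.10498046875, 82.01438903808594), (64.96392822265625, 95.24622344970703), 42.70402908325195)
```

View pics/z.png

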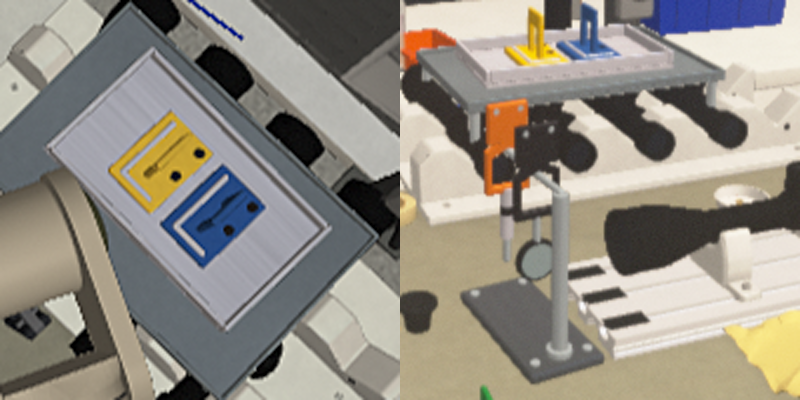

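Both brackets stand flat and side by side in the tray, and the stylus and mirror hang on the rod. The polluted tray fit is the arm covering the tray edge in this picture. Handing in.

```bash
python3 -c "
from rig import workorder; print(workorder.close_job())"
```

```text
the job is handed in; nothing more can be done
None
```

The job is handed in after about 54 s of robot time, with every step of the task carried out. No red bracket appeared in any camera view, so I worked with blue and yellow only.

- **Tracing:** I took the stylus off the hook by its head and traced the blue seam, then the yellow. The point pressed with about 2 N by the spring's compression, at about 3 cm/s from start to corner to end, and lifted only at the end. The wrist force sensor was noisy, so contact was judged mainly from height; on yellow it read only slightly above unloaded at the end. The measured positions stayed within about 1 mm of the planned path.
- **Re-hanging:** The stylus went back at the same place on the rod. The last picture shows it and the mirror both hanging.
- **Tray:** The tray was knocked about 15 mm after I set blue in it. Blue moved with it, and I re-aimed yellow at the new position. The last picture shows both brackets upright and flat, about 80 mm apart.

In the last picture the arm covered part of the tray's edge and disturbed two of the code fits, for the tray and for blue. For those I relied on the picture itself and the earlier measurements. I did not touch the tape roll or the stopper.

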